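# Stamp a buckle plate and hold the clamp flap on its balance point

### The job

Pick up the white-headed maul from the felt mat, use it (not the fingers) to knock the sprung brass punch of the blue stamping jig fully down, and lay the maul back flat on the felt mat. Then take the jig's clamp flap by its red bar, swing it up to the point where its weight balances over the hinge, never letting it flop over backwards, and finish while still holding it there, still, so that I can slide the stamped plate out. Leave the glue jar, the thread spool and the blue bowl where they stand.

Things in the scene. Friction and masses are not known exactly. Their poses are not given: they have to be found in the camera images.
- mat: grey felt mat fixed to the table, 280 (its x) x 180 (its y) x 4 mm thick; origin at the centre of its underside, on the table. It lies to the left or to the right of the robot's centre line, the jig on the other side
- maul: maul, about 0.28 kg, 205 mm long along its own x, lying level. White square-sided head 52 x 52 mm at x = 30 to 95 mm; pale flat-sided handle 24 mm wide (y), 30 mm high (z) from x = -95 to 30; dark end block 52 x 52 mm at x = -110 to -95. Any head side may strike. Origin on its underside below maul_grip, x towards the head; its centre line is 26 mm above. Centre of mass at x = about 25 mm
- maul_grip (a point): point on the maul's handle centre line, 30 mm behind the head: the place to hold it
- maul_head (a point): centre of the maul's white head, 62.5 mm ahead of maul_grip along the maul's x
- jig: blue stamping jig fixed to the table; origin on the table below the flap. Base 34 mm high, x = -60 to 85, y = -145 to 65 mm in its own axes; its -x side, with the flap's red bar, faces the robot within 0.3 rad. Clamp flap at y = -50 to 50 mm; punch at x = 0, y = -110 mm in a dark steel guide (34 mm diameter, top 70 mm above the table)
- punch (a joint): travel of the punch in m: 0 up, 0.012 fully down. A spring pushes it up again with about 2 N at the top and 6.5 N fully down
- punch_top (a point): centre of the top face of the brass punch head (28 mm diameter), 106 mm above the table when up; it moves straight down with the punch
- flap (a joint): angle of the clamp flap in rad: 0 lying shut (level), growing as the red bar rises and swings over away from the robot, stop at 2.2. The hinge is almost free. A dark steel weight on the flap's top puts its balance point at 1.29 rad (74 degrees), a little short of upright: below it the flap falls shut, above it falls over backwards
- hinge_mid (a point): middle of the hinge axis, fixed on the jig: 70 mm along the jig's x, 50 mm above the table. The axis runs along the jig's y
- flap_bar (a point): middle of the flap's red bar: round, 12 mm, 85 mm free between two arms, parallel to the hinge, 175 mm from it, 55 mm beyond the plate's edge; 50 mm above the table when shut, only the table below. Pinch it from above, a finger on either side (along jig x), opened 25 to 50 mm; it turns between the pads. Lifting takes 2 N. The weight is 98 mm high when shut, its near face 124 mm from the bar
- glue_jar: white glue jar with yellow lid, 56 mm diameter, 62 mm high, beyond the work; origin under its centre
- spool: reddish thread spool, 52 mm diameter, 52 mm high, beyond the work; origin under its centre
- rivet_bowl: small blue ceramic bowl, 72 mm diameter, 36 mm high, beyond the work; origin under its centre
Not all that is in view belongs to the job. There is more than one size of the maul; the job needs the middle-sized.

How it is judged (in metres and radians):
On the way, in this order (a step that is already met when the one before it is completed fails the run):
1. the punch is driven down at least 9.5 of its 12 mm by the maul (value of joint punch above 0.0095 m and contact force between maul and punch above 1 N), for 0.02 s.
2. the maul lies flat on the felt mat again, let go and at rest (x of maul_grip in the frame of mat between -0.14 and 0.14 m and y of maul_grip in the frame of mat between -0.09 and 0.09 m and z of each of maul_grip, maul_head in the frame of mat below 0.04 m and contact force between the fingers and maul below 0.05 N and linear speed of maul below 0.03 m/s), for 0.2 s.
At the end, for the whole second after the job is handed in: Fingers hold the flap (over 0.3 N, under 0.05 rad/s) at 1.20 to 1.38 rad, within 0.09 of balance; maul flat, released, at rest, its grip point over the felt mat, not touching the flap; punch up again; jar, spool and bowl within 30 mm of their starts (all of step 2 and value of joint flap between 1.2 and 1.38 rad and velocity of joint flap between -0.05 and 0.05 rad/s and contact force between the fingers and flap above 0.3 N and contact force between maul and flap below 0.05 N and value of joint punch below 0.002 m and distance of each of glue_jar, spool, rivet_bowl from where it was at the start of the episode below 0.03 m); the arm keeps its last pose, push and grip.
It fails at once if the fingers press the punch (contact force between the fingers and punch above 1 N).
It fails at once if the flap goes over backwards (beyond 1.7 rad) (value of joint flap above 1.7 rad).
It fails at once if the glue jar is disturbed (moved over 30 mm or tipped) (distance of glue_jar from where it was at the start of the episode above 0.03 m or angle between glue_jar's own z axis and vertical above 0.4 rad).
It fails at once if the thread spool is disturbed (moved over 30 mm or tipped) (distance of spool from where it was at the start of the episode above 0.03 m or angle between spool's own z axis and vertical above 0.4 rad).
It fails at once if the blue bowl is disturbed (moved over 30 mm or tipped) (distance of rivet_bowl from where it was at the start of the episode above 0.03 m or angle between rivet_bowl's own z axis and vertical above 0.4 rad).
It also fails if it takes over 67 s, if anything falls off the work surface, if the arm or the gripper's body presses on something with over 40 N, if the wrist force passes 120 N, or if a joint passes its speed limit or range.

### The arm

A 6-joint arm with a two-finger parallel gripper is mounted at the origin on the work surface. World frame = base frame: x ahead of the robot, y to its left, z up, the work surface at z = 0. Lengths are in mm, angles in rad, forces in N, time in s.
With the tool pointing down it reaches from about 350 to 775 mm from the base axis. Payload 7.3 kg.
Tool frame: the origin (TCP) lies on the centre line of the jaws, within the pads' length; the fingertips stand 22 mm ahead of it and the grasp point (between the pads) lies 3 mm ahead of it; x points along the fingers, z is the direction in which the jaws open and shut, and the axes are right-handed (so a half turn about x gives the same grasp; the last joint's range is limited). The gripper opens to 92 mm and grips with 3 to 60 N. Pads are 19 mm wide; open, the fingers measure 130 mm over their backs; the gripper's body (75 mm by 190 mm) begins 47 mm behind the grasp point.
Start: joints at [-1.479, 0.342, 1.524, -0, 1.275, -0.146], TCP at [123.693, -510.238, 248.741] pointing down, gripper open.
Joint ranges: [-2.53, 2.53], [-0.77, 2.02], [0.04, 2.7], [-1, 4.14], [0.28, 2.66], [-3.11, 3.11]. Speed limits (rad/s): [2.57, 2.57, 3.14, 3.14, 3.14, 3.14].

### API

Orientations are given as [roll, pitch, yaw] about the fixed x, y, z axes, in that order (R = Rz(yaw) Ry(pitch) Rx(roll)).
In Python, from plant import readout, imaging, bot gives the robot as it stands.
- The arm moves only by the tool arm_command, never from a script. Its argument "plan" is a list of rows, each an object of numbers: "tx", "ty", "tz": the shift along the tool's x, y, z in cm; "wx", "wy", "wz": the turn, a rotation vector about the tool's x, y, z in rad; "jaw": the opening, from -1 (shut) to 1 (fully open). In form: [{"tx": .., "ty": .., "tz": .., "wx": .., "wy": .., "wz": .., "jaw": ..}, ...]. A call has 1 to 20 rows; each row shifts and turns the commanded pose from where the row before left it, along the tool's axes as they then stand; what a row does not reach is not made up. A row lasts 1/10 s, in which the tool goes at most 50 mm and 8.59 degrees, less where a joint would pass 70% of its speed; a pose out of reach is approached as far as the arm can. A call with a gripper value outside its range is refused whole. The fingers move at their own pace and stop on an object; the grip force is fixed at half the most. Time passes only in rows, so rows that do not move let the fingers close. It gives the time, the measured TCP pose, the force and the opening at its end, in the units of the state.
- readout.get_obs(): the state, without advancing time (a new reading comes with each control period).
- imaging.capture(name): name is "scene" or "side" or "wrist"; returns the picture (400x640x3 uint8, blue, green, red); there is no depth.
- imaging.get_calibration(name): a dict with "fx", "fy", "cx", "cy" (pixels), "position" and "rotation" of the camera in the world; the wrist camera has in their place "mount" (4x4, takes a point from camera to tool coordinates, whose origin is the TCP and whose axes are the tool frame's). Camera axes: x right, y up, looking along -z (the intrinsics and any distortion apply to the point x, -y, -z); pixel columns grow to the right and rows downward; lengths in mm; the calibration is good to about 2 mm. A picture is of the moment at which its call begins: read the wrist's pose just before it. get_calibration takes no time and is no camera call.
- bot.close_job(): hands the job in, once; it reports no verdict.
The state is a dict: "time": time; "joint_positions": joint angles; "dq": joint speeds; "tau": joint torques, N m; "tool_pos": TCP position; "tcp_rot": TCP orientation; "contact_force": force on the tool from outside, world axes, zero at the start; "moment": the same for the moment, N m; "grip_width": finger opening in mm.
Only numpy, scipy, OpenCV 4.12 (cv2) and the standard library are available. Lean on these libraries where they do the work, as an engineer would, in place of code of your own. Each camera call takes 0.05 s, during which the arm holds its last target.

## Working session

There is one attempt and no reset: what is moved stays moved. The work goes in short steps, Python scripts to look and compute and a tool call to move; the robot and the scene stay as the last step left them, time stands still between calls to the robot, and variables do not carry over. Pictures are saved under pics/ and viewed, and the job is handed in when it is done.

Besides the shell and the picture viewer there is one more tool, called in YAML: its name, and indented under it one key for each argument. arm_command: Moves the arm, as the interface text tells. Its arguments: {"type":"object","properties":{"plan":{"type":"array"}},"required":["plan"]}

```bash
ls -la; mkdir -p pics; python3 - <<'E'
from plant import readout, imaging, bot
import cv2
print(readout.get_obs())
for n in ["scene","side","wrist"]:
    print(n, imaging.get_calibration(n))
    cv2.imwrite(f"pics/{n}0.png", imaging.capture(n))
E
```

```text
total 12
drwxr-xr-x  3 agent agent 4096 Dec  7 13:57 .
drwxr-xr-x 23 root  root  4096 Dec  7 13:57 ..
drwxr-xr-x  2 agent agent 4096 Dec  7 13:57 pics
{'time': 0.0, 'joint_positions': array([-1.47901104e+00,  3.42701471e-01,  1.52501555e+00, -3.35917340e-05,
        1.27540333e+00, -1.46009291e-01]), 'dq': array([-1.05578714e-03,  1.46615778e-05, -9.35233614e-04, -1.38874928e-04,
        3.11210647e-05,  3.53471475e-04]), 'tau': array([ 2.74768363e-04, -4.31243134e+01, -2.44217330e+01,  7.18441908e-02,
        5.60308888e-02, -1.06371911e-04]), 'tool_pos': array([ 123.6415764 , -509.84559449,  248.05648384]), 'tcp_rot': array([3.01660664, 1.5692683 , 1.68361469]), 'contact_force': array([-0.00818075, -0.18126244, -0.020175  ]), 'moment': array([-0.03680853,  0.00980058,  0.0144142 ]), 'grip_width': 91.8537730540685}
scene {'fx': 447.2391258517228, 'fy': 447.2391258517228, 'cx': 320.63721271705265, 'cy': 196.38486894885517, 'position': array([1118.87464581,  533.07052917, 1060.08357319]), 'rotation': array([0.69200759, 0.01444778, 2.20058905])}
side {'fx': 384.90941054156, 'fy': 384.90941054156, 'cx': 320.3599717496292, 'cy': 199.60823711569012, 'position': array([266.87494413, 744.69586708, 561.94875541]), 'rotation': array([ 1.01603649, -0.01470225, -2.79178798])}
wrist {'fx': 327.14561514455517, 'fy': 327.14561514455517, 'cx': 322.9258283090909, 'cy': 196.6105522497369, 'mount': array([[ 8.56082216e-04,  3.08767338e-01, -9.51137213e-01,
        -1.35376898e+02],
       [-1.51245467e-04,  9.51137591e-01,  3.08767325e-01,
         8.45167516e+01],
       [ 9.99999622e-01, -1.20475024e-04,  8.60951637e-04,
         9.03580757e-01],
       [ 0.00000000e+00,  0.00000000e+00,  0.00000000e+00,
         1.00000000e+00]])}
```

View pics/scene0.png

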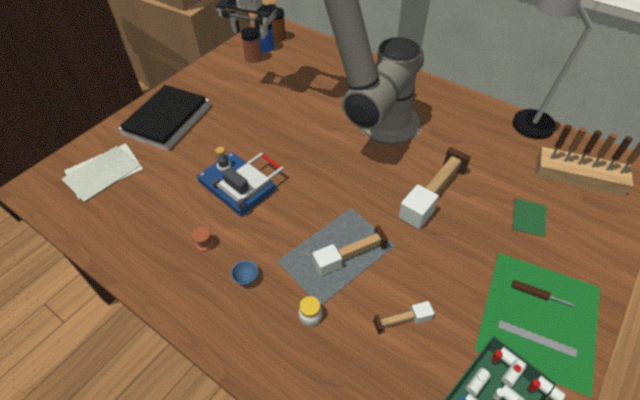

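View pics/side0.png

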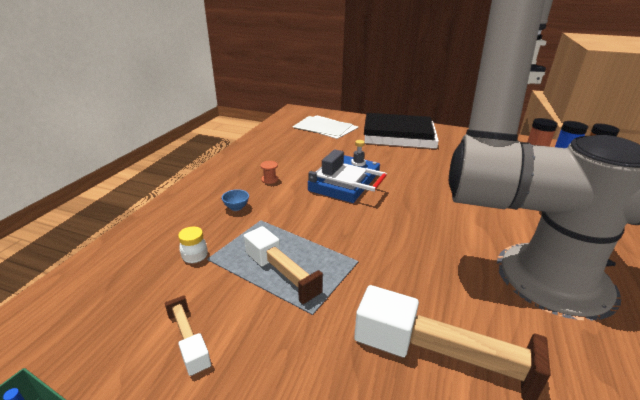

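View pics/wrist0.png

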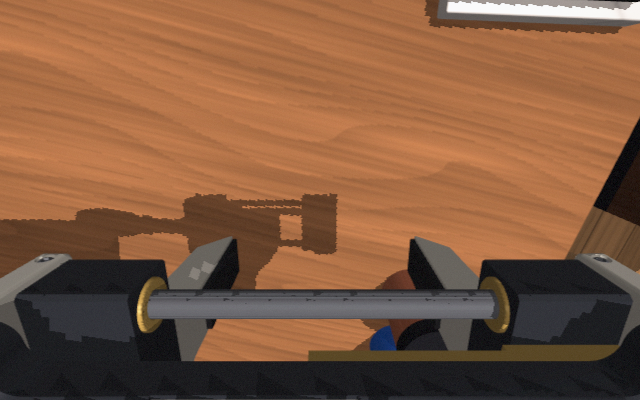

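The scene view shows the mid-sized maul on the mat (around pixel 345,252), the jig at (240,182), the spool at (202,238), the bowl at (245,273) and the jar at (310,310). Next I'll write helpers and measure these.

```bash
cat > h.py <<'E'
from plant import readout, imaging, bot
import cv2, numpy as np
from scipy.spatial.transform import Rotation as R
def cam(name, obs=None):
    c=imaging.get_calibration(name)
    if "mount" in c:
        o=obs or readout.get_obs()
        T=np.eye(4);T[:3,:3]=R.from_euler('xyz',o['tcp_rot']).as_matrix();T[:3,3]=o['tool_pos']
        M=T@c['mount']; return c,M[:3,:3],M[:3,3]
    return c,R.from_euler('xyz',c['rotation']).as_matrix(),np.array(c['position'])
def ray(C,u,v):
    c,r,p=C
    d=r@np.array([(u-c['cx'])/c['fx'],-(v-c['cy'])/c['fy'],-1]); return p,d/np.linalg.norm(d)
def onz(C,u,v,z):
    p,d=ray(C,u,v); return p+d*(z-p[2])/d[2]
def proj(C,P):
    c,r,p=C; q=r.T@(np.array(P,float)-p); return np.array([c['cx']+c['fx']*q[0]/-q[2], c['cy']-c['fy']*q[1]/-q[2]])
def tri(rays):
    A=0;b=0
    for p,d in rays:
        Q=np.eye(3)-np.outer(d,d);A=A+Q;b=b+Q@p
    x=np.linalg.solve(A,b); return x,[np.linalg.norm((np.eye(3)-np.outer(d,d))@(x-p)) for p,d in rays]
E
python3 - <<'E'
from h import *
def crop(n,x0,y0,x1,y1,k,o):
    im=cv2.imread(f"pics/{n}0.png")[y0:y1,x0:x1]
    cv2.imwrite(o,cv2.resize(im,None,fx=k,fy=k,interpolation=cv2.INTER_CUBIC))
crop("scene",270,200,400,310,6,"pics/a1.png")
crop("scene",185,135,305,225,6,"pics/a2.png")
crop("side",200,215,360,315,5,"pics/a3.png")
crop("side",295,130,400,210,7,"pics/a4.png")
def mask(n,lo,hi):
    im=cv2.cvtColor(cv2.imread(f"pics/{n}0.png"),cv2.COLOR_BGR2HSV)
    m=cv2.inRange(im,np.array(lo),np.array(hi))
    k,l,s,c=cv2.connectedComponentsWithStats(m)
    return sorted([(int(s[i,4]),s[i,:4].tolist(),c[i].round(1).tolist()) for i in range(1,k)],reverse=True)[:5]
for n in("scene","side"):
    print(n,"yellow",mask(n,[22,150,120],[34,255,255]))
    print(n,"red",mask(n,[0,190,120],[4,255,255]),mask(n,[176,170,100],[179,255,255]))
    print(n,"blue",mask(n,[100,120,50],[120,255,255]))
    C=cam(n); print(proj(C,[123.6,-510,248]))
E
```

```text
scene yellow [(303, [300, 297, 20, 19], [309.4, 306.0])]
scene red [(26, [533, 380, 6, 8], [535.7, 383.2]), (21, [495, 350, 6, 6], [497.9, 353.0]), (15, [263, 155, 8, 7], [266.3, 157.7]), (14, [515, 366, 5, 5], [517.2, 367.8]), (13, [272, 161, 7, 6], [274.9, 163.8])] [(2, [496, 358, 2, 2], [496.5, 358.5]), (1, [536, 387, 1, 1], [536.0, 387.0]), (1, [533, 389, 1, 1], [533.0, 389.0]), (1, [531, 388, 1, 1], [531.0, 388.0]), (1, [494, 359, 1, 1], [494.0, 359.0])]
scene blue [(812, [198, 164, 77, 51], [232.7, 190.2]), (197, [260, 28, 14, 24], [267.0, 41.8]), (131, [227, 155, 18, 15], [235.3, 161.5]), (12, [460, 397, 5, 3], [462.1, 398.2]), (5, [258, 33, 2, 4], [258.8, 34.6])]
[249.17366873  29.58793904]
side yellow [(355, [179, 227, 23, 19], [190.2, 235.4])]
side red [(56, [374, 175, 12, 12], [379.1, 180.4])] []
side blue [(635, [308, 178, 56, 25], [334.0, 190.4]), (356, [222, 191, 26, 19], [235.1, 199.0]), (256, [556, 130, 28, 18], [566.4, 138.5]), (200, [2, 388, 23, 12], [12.5, 394.4]), (85, [361, 173, 14, 11], [367.5, 178.4])]
[511.09885675  90.2191249 ]
```

View pics/a1.png

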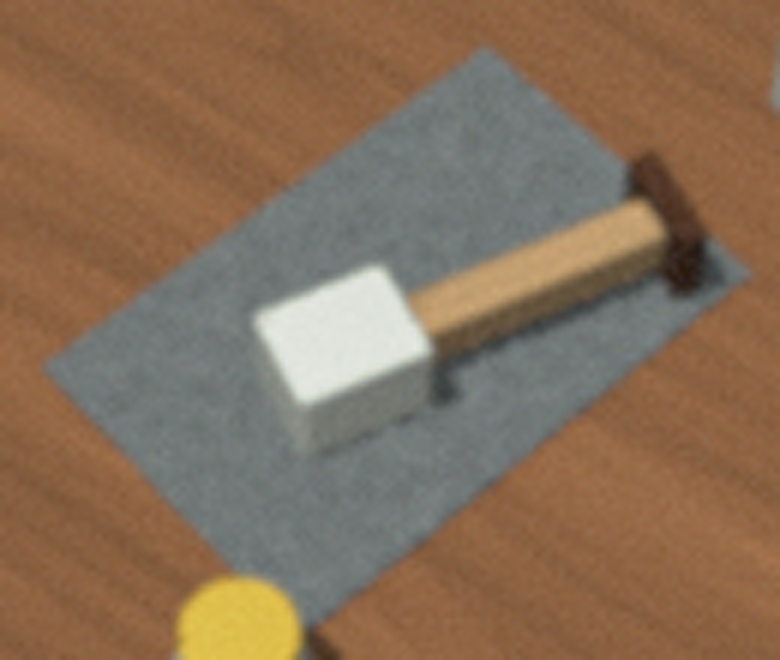

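View pics/a2.png

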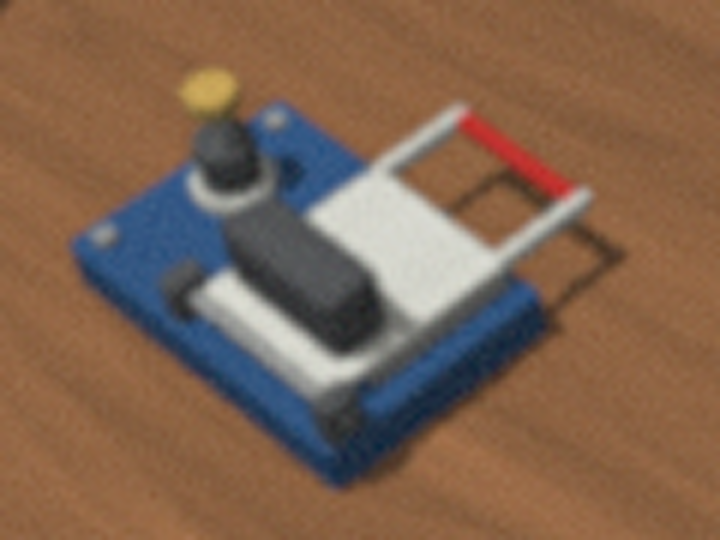

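View pics/a3.png

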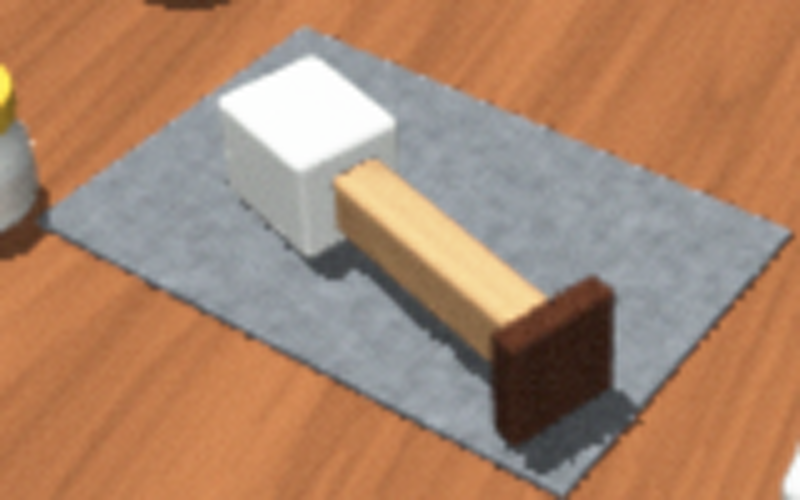

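View pics/a4.png

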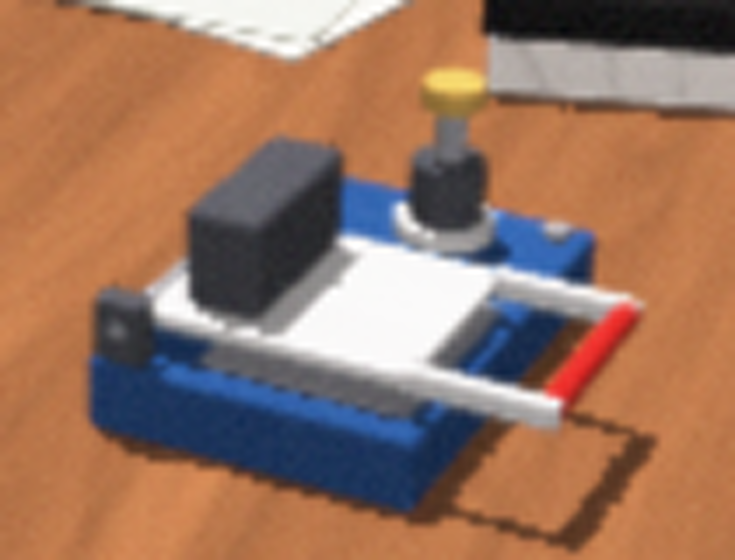

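```bash
python3 - <<'E'
from h import *
S=cam("scene");D=cam("side")
u=lambda U,k,o:((U[0]+.5)/k-.5+o[0],(U[1]+.5)/k-.5+o[1])
a1=lambda p:u(p,6,(270,200));a2=lambda p:u(p,6,(185,135));a3=lambda p:u(p,5,(200,215));a4=lambda p:u(p,7,(295,130))
np.set_printoptions(precision=1,suppress=True)
hs=np.array([onz(S,*a1(p),56) for p in[(252,322),(378,265),(432,348),(308,405)]])
hd=np.array([onz(D,*a3(p),56) for p in[(220,100),(312,55),(395,128),(303,170)]])
for n,h in(("scene",hs),("side",hd)):
    print(n,h[:,:2].tolist(),h.mean(0),[np.linalg.norm(h[i]-h[i-1]) for i in range(4)])
ms=np.array([onz(S,*a1(p),4) for p in[(45,368),(485,47),(750,270),(310,625)]])
md=np.array([onz(D,*a3(p),4) for p in[(308,27),(792,235),(565,495),(45,222)]])
for h in(ms,md): print("mat",h[:,:2].round().tolist(),h.mean(0),[np.linalg.norm(h[i]-h[i-1]) for i in range(4)])
# handle direction
print("endblock top mid", onz(S,*a1((665,210)),56), onz(D,*a3((555,310)),56))
print("punch",onz(S,*a2((210,88)),106),onz(D,*a4((455,78)),106),tri([ray(S,*a2((210,88))),ray(D,*a4((455,78)))]))
for a,b in(((465,112),(632,308)),((572,190),(558,402)),((518,152),(595,355))):
    print("bar",onz(S,*a2(a),50),onz(D,*a4(b),50),tri([ray(S,*a2(a)),ray(D,*a4(b))]))
for nm,a in(("base far-left bottom",(340,487)),("left",(75,262)),("right", (545,325))):print(nm,onz(S,*a2(a),0))
# jar/spool/bowl
print("jar",onz(S,309.4,306,62),onz(D,190.2,233,62));print("spool",onz(S,201.5,233,52),onz(D,269,165,52));print("bowl",onz(S,245,270,36),onz(D,235.5,196,36))
E
```

```text
scene [[626.2413894111269, 126.52006637371102], [569.5544161583466, 154.3895482729352], [591.2295265086268, 198.40944993805516], [645.7920732711975, 171.22902295374274]] [608.2 162.6  56. ] [np.float64(48.79672158938128), np.float64(63.167404235828855), np.float64(49.06691503756533), np.float64(60.95774864828306)]
side [[645.2764821298026, 170.89489078370468], [623.6863056840216, 126.72338790278388], [566.2942609845379, 161.46638056296808], [589.5723659050543, 200.59678686353345]] [606.2 164.9  56. ] [np.float64(63.128053946856426), np.float64(49.165611820856576), np.float64(67.08891364281543), np.float64(45.53085619596776)]
mat [[676.0, 43.0], [403.0, 103.0], [442.0, 278.0], [708.0, 217.0]] [557.3 160.3   4. ] [np.float64(176.33386930071873), np.float64(278.7131873161898), np.float64(178.82058751904827), np.float64(272.62216353176547)]
mat [[673.0, 42.0], [403.0, 108.0], [443.0, 280.0], [711.0, 217.0]] [557.6 161.8   4. ] [np.float64(178.84330626978198), np.float64(278.53370576367683), np.float64(176.46248643304045), np.float64(275.10203996785185)]
endblock top mid [469.7 243.   56.
[... 163 characters left out ...]
435394215)])
bar [ 414.6 -229.9   50. ] [ 420.1 -233.5   50. ] (array([ 418.5, -225.8,   54.6]), [np.float64(0.6058956697620662), np.float64(0.6058956697620149)])
bar [ 425.9 -146.9   50. ] [ 430.5 -147.    50. ] (array([ 429.1, -143.7,   53. ]), [np.float64(1.166370805028086), np.float64(1.1663708050280814)])
bar [ 421.1 -187.6   50. ] [ 425.4 -188.9   50. ] (array([ 424.2, -184.4,   53.3]), [np.float64(0.8320215981045116), np.float64(0.8320215981045646)])
base far-left bottom [ 615.6 -145.6    0. ]
left [ 586.2 -363.9    0. ]
right [ 474.8 -130.4    0. ]
jar [751.8 214.2  62. ] [750.  213.9  62. ]
spool [ 748.2 -161.2   52. ] [ 748. -157.   52.]
bowl [759.5   7.2  36. ] [763.6   8.9  36. ]
```

```bash
cat >> h.py <<'E'
def go(target, psi, start=None, o=None):
    """delta to reach tcp target (mm) pointing down with jaw axis (tool z) at world angle psi; returns tool-frame shift(cm), rotvec, in start axes"""
    o=o or readout.get_obs()
    r=R.from_euler('xyz',o['tcp_rot']).as_matrix()
    z=np.array([np.cos(psi),np.sin(psi),0]);x=np.array([0,0,-1.]);y=np.cross(z,x)
    rt=np.stack([x,y,z],1)
    return (r.T@(np.array(target)-o['tool_pos']))/10, R.from_matrix(r.T@rt).as_rotvec()
E
python3 - <<'E'
from h import *
np.set_printoptions(precision=4,suppress=True)
o=readout.get_obs(); r=R.from_euler('xyz',o['tcp_rot']).as_matrix(); print(r)
print("psi z",np.arctan2(r[1,2],r[0,2]))
for psi in(-.49+np.pi/2,-.49-np.pi/2): print(psi,go([540,199,200],psi))
E
```

```text
[[-0.0001  0.9719  0.2355]
 [ 0.0012  0.2355 -0.9719]
 [-1.      0.0002 -0.0012]]
psi z -1.3330319122174923
1.0807963267948966 (array([  4.9006,  57.1584, -59.0871]), array([-2.4138, -0.0003, -0.0015]))
-2.0607963267948968 (array([  4.9006,  57.1584, -59.0871]), array([ 0.7278, -0.0012,  0.0003]))
```

arm_command:
  plan:
    - {"ty":4.2,"tz":-1.95,"jaw":1}
    - {"ty":4.2,"tz":-1.95,"jaw":1}
    - {"ty":4.2,"tz":-1.95,"jaw":1}
    - {"ty":4.2,"tz":-1.95,"jaw":1}
    - {"ty":4.2,"tz":-1.95,"jaw":1}
    - {"ty":4.2,"tz":-1.95,"jaw":1}
    - {"ty":4.2,"tz":-1.95,"jaw":1}
    - {"ty":4.2,"tz":-1.95,"jaw":1}
    - {"ty":4.2,"tz":-1.95,"jaw":1}
    - {"ty":1.94,"tz":-4.15,"jaw":1}
    - {"ty":1.94,"tz":-4.15,"jaw":1}
    - {"ty":1.94,"tz":-4.15,"jaw":1}
    - {"ty":1.94,"tz":-4.15,"jaw":1}
    - {"ty":1.94,"tz":-4.15,"jaw":1}
    - {"ty":1.94,"tz":-4.15,"jaw":1}
    - {"ty":1.94,"tz":-4.15,"jaw":1}
    - {"ty":1.94,"tz":-4.15,"jaw":1}
    - {"ty":1.94,"tz":-4.15,"jaw":1}
    - {"ty":1.94,"tz":-4.15,"jaw":1}

```text
invalid input at $.plan[0]: expected keys tx, ty, tz, wx, wy, wz, jaw
```

arm_command:
  plan:
    - {"wx":-0.142,"jaw":1}
    - {"wx":-0.142,"jaw":1}
    - {"wx":-0.142,"jaw":1}
    - {"wx":-0.142,"jaw":1}
    - {"wx":-0.142,"jaw":1}
    - {"wx":-0.142,"jaw":1}
    - {"wx":-0.142,"jaw":1}
    - {"wx":-0.142,"jaw":1}
    - {"wx":-0.142,"jaw":1}
    - {"wx":-0.142,"jaw":1}
    - {"wx":-0.142,"jaw":1}
    - {"wx":-0.142,"jaw":1}
    - {"wx":-0.142,"jaw":1}
    - {"wx":-0.142,"jaw":1}
    - {"wx":-0.142,"jaw":1}
    - {"wx":-0.142,"jaw":1}
    - {"wx":-0.142,"jaw":1}
    - {"jaw":1}
    - {"jaw":1}
    - {"jaw":1}

```text
invalid input at $.plan[0]: expected keys tx, ty, tz, wx, wy, wz, jaw
```

```bash
python3 - <<'E'
from h import *
o=readout.get_obs();print(o)
cv2.imwrite("pics/w1.png",imaging.capture("wrist"))
np.save("w1.npy",o,allow_pickle=True)
E
```

```text
{'time': 0.15, 'joint_positions': array([-1.47899122e+00,  3.42567459e-01,  1.52479039e+00,  1.50978718e-06,
        1.27543335e+00, -1.45959645e-01]), 'dq': array([ 0.00090511, -0.00152734, -0.00342662,  0.00095726, -0.00134999,
        0.00078285]), 'tau': array([ 1.86222492e-04, -4.31472266e+01, -2.44352102e+01,  7.17756827e-02,
        5.37857227e-02, -8.57871146e-05]), 'tool_pos': array([ 123.66977727, -509.93125122,  248.20463976]), 'tcp_rot': array([2.99442832, 1.56959777, 1.66139631]), 'contact_force': array([-0.47156456, -0.10627513, -0.5377906 ]), 'moment': array([-0.00296732, -0.03797052,  0.00905083]), 'grip_width': 92.17556819832743}
```

View pics/w1.png

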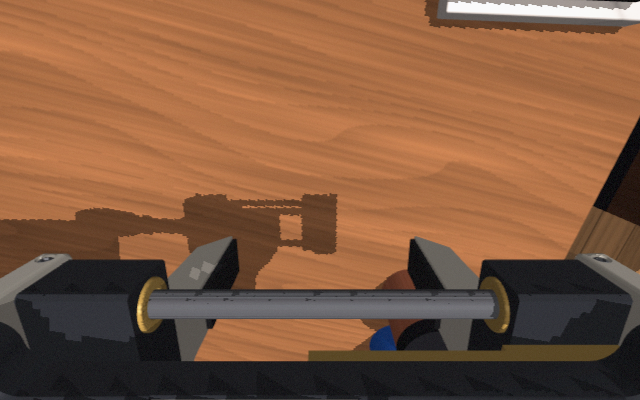

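```bash
cat >> h.py <<'E'
import json
def rows(segs, jaw, o=None):
    """segs: list of (target xyz, psi or None, n). prints rows"""
    o=o or readout.get_obs()
    r=R.from_euler('xyz',o['tcp_rot']);p=np.array(o['tool_pos']);out=[]
    for t,psi,n in segs:
        t=np.array(t,float);r0=r.as_matrix()
        if psi is None: rv=np.zeros(3)
        else:
            z=np.array([np.cos(psi),np.sin(psi),0]);x=np.array([0,0,-1.]);y=np.cross(z,x)
            rv=(r.inv()*R.from_matrix(np.stack([x,y,z],1))).as_rotvec()
        st=(t-p)/n
        for i in range(n):
            s=np.round(r.as_matrix().T@st/10,2);w=np.round(rv/n,3)
            out.append(dict(zip(["tx","ty","tz","wx","wy","wz","jaw"],[*s.tolist(),*w.tolist(),jaw])))
            p=p+r.as_matrix()@(s*10);r=r*R.from_rotvec(w)
    print(json.dumps(out))
    print("end",p)
E
python3 - <<'E'
from h import *
rows([([450,-250,240],-1.333+1.1,9),([545,196,200],1.081,11)],1)
E
```

```text
[{"tx": 0.09, "ty": 4.2, "tz": -1.95, "wx": -0.122, "wy": -0.0, "wz": -0.0, "jaw": 1}, {"tx": 0.09, "ty": 4.41, "tz": -1.43, "wx": -0.122, "wy": -0.0, "wz": -0.0, "jaw": 1}, {"tx": 0.09, "ty": 4.55, "tz": -0.88, "wx": -0.122, "wy": -0.0, "wz": -0.0, "jaw": 1}, {"tx": 0.09, "ty": 4.62, "tz": -0.32, "wx": -0.122, "wy": -0.0, "wz": -0.0, "jaw": 1}, {"tx": 0.09, "ty": 4.63, "tz": 0.25, "wx": -0.122, "wy": -0.0, "wz": -0.0, "jaw": 1}, {"tx": 0.09, "ty": 4.57, "tz": 0.81, "wx": -0.122, "wy": -0.0, "wz": -0.0, "jaw": 1}, {"tx": 0.09, "ty": 4.43, "tz": 1.36, "wx": -0.122, "wy": -0.0, "wz": -0.0, "jaw": 1}, {"tx": 0.09, "ty": 4.23, "tz": 1.89, "wx": -0.122, "wy": -0.0, "wz": -0.0, "jaw": 1}, {"tx": 0.09, "ty": 3.97, "tz": 2.39, "wx": -0.122, "wy": -0.0, "wz": -0.0, "jaw": 1}, {"tx": 0.37, "ty": 4.15, "tz": -0.1, "wx": -0.12, "wy": 0.0, "wz": -0.0, "jaw": 1}, {"tx": 0.37, "ty": 4.13, "tz": 0.39, "wx": -0.12, "wy": 0.0, "wz": -0.0, "jaw": 1}, {"tx": 0.37, "ty": 4.05, "tz": 0.88, "wx": -0.12, "wy": 0.0, "wz": -0.0, "jaw": 1}, {"tx": 0.37, "ty": 3.92, "tz": 1.36, "wx": -0.12, "wy": 0.0, "wz": -0.0, "jaw": 1}, {"tx": 0.37, "ty": 3.73, "tz": 1.82, "wx": -0.12, "wy": 0.0, "wz": -0.0, "jaw": 1}, {"tx": 0.37, "ty": 3.48, "tz": 2.25, "wx": -0.12, "wy": 0.0, "wz": -0.0, "jaw": 1}, {"tx": 0.37, "ty": 3.19, "tz": 2.66, "wx": -0.12, "wy": 0.0, "wz": -0.0, "jaw": 1}, {"tx": 0.37, "ty": 2.84, "tz": 3.02, "wx": -0.12, "wy": 0.0, "wz": -0.0, "jaw": 1}, {"tx": 0.37, "ty": 2.46, "tz": 3.34, "wx": -0.12, "wy": 0.0, "wz": -0.0, "jaw": 1}, {"tx": 0.37, "ty": 2.05, "tz": 3.61, "wx": -0.12, "wy": 0.0, "wz": -0.0, "jaw": 1}, {"tx": 0.37, "ty": 1.6, "tz": 3.83, "wx": -0.12, "wy": 0.0, "wz": -0.0, "jaw": 1}]
end [545.03300356 196.19592279 200.12114801]
```

arm_command:
  plan:
    - {"tx":0.1,"ty":4.2,"tz":-2.0,"wx":-0.12,"wy":0,"wz":0,"jaw":1}
    - {"tx":0.1,"ty":4.4,"tz":-1.4,"wx":-0.12,"wy":0,"wz":0,"jaw":1}
    - {"tx":0.1,"ty":4.6,"tz":-0.9,"wx":-0.12,"wy":0,"wz":0,"jaw":1}
    - {"tx":0.1,"ty":4.6,"tz":-0.3,"wx":-0.12,"wy":0,"wz":0,"jaw":1}
    - {"tx":0.1,"ty":4.6,"tz":0.2,"wx":-0.12,"wy":0,"wz":0,"jaw":1}
    - {"tx":0.1,"ty":4.6,"tz":0.8,"wx":-0.12,"wy":0,"wz":0,"jaw":1}
    - {"tx":0.1,"ty":4.4,"tz":1.4,"wx":-0.12,"wy":0,"wz":0,"jaw":1}
    - {"tx":0.1,"ty":4.2,"tz":1.9,"wx":-0.12,"wy":0,"wz":0,"jaw":1}
    - {"tx":0.1,"ty":4.0,"tz":2.4,"wx":-0.12,"wy":0,"wz":0,"jaw":1}
    - {"tx":0.4,"ty":4.2,"tz":-0.1,"wx":-0.12,"wy":0,"wz":0,"jaw":1}
    - {"tx":0.4,"ty":4.1,"tz":0.4,"wx":-0.12,"wy":0,"wz":0,"jaw":1}
    - {"tx":0.4,"ty":4.0,"tz":0.9,"wx":-0.12,"wy":0,"wz":0,"jaw":1}
    - {"tx":0.4,"ty":3.9,"tz":1.4,"wx":-0.12,"wy":0,"wz":0,"jaw":1}
    - {"tx":0.4,"ty":3.7,"tz":1.8,"wx":-0.12,"wy":0,"wz":0,"jaw":1}
    - {"tx":0.4,"ty":3.5,"tz":2.2,"wx":-0.12,"wy":0,"wz":0,"jaw":1}
    - {"tx":0.4,"ty":3.2,"tz":2.7,"wx":-0.12,"wy":0,"wz":0,"jaw":1}
    - {"tx":0.4,"ty":2.8,"tz":3.0,"wx":-0.12,"wy":0,"wz":0,"jaw":1}
    - {"tx":0.4,"ty":2.5,"tz":3.3,"wx":-0.12,"wy":0,"wz":0,"jaw":1}
    - {"tx":0.4,"ty":2.0,"tz":3.6,"wx":-0.12,"wy":0,"wz":0,"jaw":1}
    - {"tx":0.4,"ty":1.6,"tz":3.8,"wx":-0.12,"wy":0,"wz":0,"jaw":1}

```text
time: 2.2
tool_pos: [555.3, 191.9, 195.3]
tcp_rot: [2.773, 1.57, -2.438]
contact_force: [0.5, -1.4, -0.1]
grip_width: 91.8
```

arm_command:
  plan:
    - {"tx":0,"ty":0,"tz":0,"wx":0,"wy":0,"wz":0,"jaw":1}
    - {"tx":0,"ty":0,"tz":0,"wx":0,"wy":0,"wz":0,"jaw":1}
    - {"tx":0,"ty":0,"tz":0,"wx":0,"wy":0,"wz":0,"jaw":1}

```text
time: 2.5
tool_pos: [555.0, 189.3, 195.5]
tcp_rot: [2.869, 1.57, -2.348]
contact_force: [-0.2, 0.5, -0.3]
grip_width: 91.6
```

```bash
python3 - <<'E'
from h import *
o=readout.get_obs();print(o)
cv2.imwrite("pics/w2.png",imaging.capture("wrist"))
np.save("w2.npy",o,allow_pickle=True)
E
```

```text
{'time': 2.5, 'joint_positions': array([ 1.98247621e-01,  4.98560070e-01,  1.42814764e+00, -4.92953906e-04,
        1.21556767e+00, -8.67175738e-01]), 'dq': array([-0.01485103, -0.00839475,  0.0018662 ,  0.00093856, -0.00088286,
       -0.00229491]), 'tau': array([ 8.53812229e-01, -4.99234664e+01, -2.37547284e+01,  7.13021960e-02,
        8.05961201e-02,  2.94015199e-04]), 'tool_pos': array([555.04179038, 189.28703917, 195.54493422]), 'tcp_rot': array([ 2.8693675 ,  1.56997191, -2.34822284]), 'contact_force': array([-0.15832346,  0.52311471, -0.30213643]), 'moment': array([ 0.04585103, -0.1669429 ,  0.00168699]), 'grip_width': 91.57929667257564}
```

View pics/w2.png

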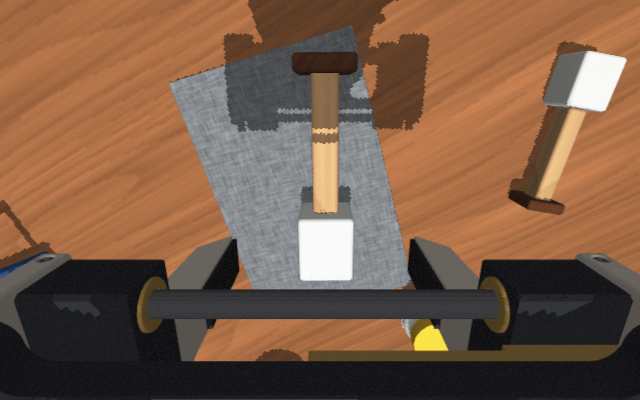

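```bash
python3 - <<'E'
from h import *
np.set_printoptions(precision=3,suppress=True)
o=np.load("w2.npy",allow_pickle=True).item();W=cam("wrist",o)
im=cv2.imread("pics/w2.png");g=cv2.cvtColor(im,cv2.COLOR_BGR2GRAY)
m=cv2.inRange(im,(225,225,225),(255,255,255));m[:,420:]=0
k,l,s,c=cv2.connectedComponentsWithStats(m);i=1+s[1:,4].argmax();print(s[i],c[i])
rc=cv2.minAreaRect(cv2.findContours((l==i).astype(np.uint8),0,2)[0][0]);print(rc)
h=np.array([onz(W,*p,56) for p in cv2.boxPoints(rc)]);print(h[:,:2],h.mean(0),[np.linalg.norm(h[j]-h[j-1]) for j in range(4)])
# handle: wood rows
hsv=cv2.cvtColor(im,cv2.COLOR_BGR2HSV)
e=[]
for v in(150,170,190,205):
    row=hsv[v,290:360]; w=np.where(row[:,1]>70)[0]; print(v,w.min()+290,w.max()+290); e.append(((w.min()+w.max())/2+290.0,v))
q=np.array([onz(W,*p,45) for p in e]);print(q)
eb=onz(W,324.5,54,56);hc=h.mean(0);d=hc-eb;print("eb",eb,np.arctan2(d[1],d[0]),np.linalg.norm(d))
d=q[-1]-q[0];print(np.arctan2(d[1],d[0]))
a=np.arctan2((hc-eb)[1],(hc-eb)[0])
print("grip",hc-62.5*np.array([np.cos(a),np.sin(a),0]), "grip+10",hc-52.5*np.array([np.cos(a),np.sin(a),0]))
r=R.from_euler('xyz',o['tcp_rot']).as_matrix();print("psi",np.arctan2(r[1,2],r[0,2]))
E
```

```text
[ 299  221   54   59 3068] [325.566 249.783]
((325.4999694824219, 250.0), (52.99999237060547, 57.99999237060547), -0.0)
[[621.734 125.663]
 [569.775 155.963]
 [593.011 197.955]
 [646.428 170.286]] [607.737 162.467  56.   ] [np.float64(51.000171284549396), np.float64(60.14842046997796), np.float64(47.992084123155614), np.float64(60.157573485499746)]
150 312 337
170 312 337
190 313 338
205 313 337
[[526.08  206.48   45.   ]
 [541.837 197.792  45.   ]
 [558.658 189.561  45.   ]
 [571.155 182.157  45.   ]]
eb [458.985 243.412  56.   ] -0.4983513907291153 169.34997329186774
-0.49482143486590746
grip [552.839 192.34   56.   ] grip+10 [561.623 187.56   56.   ]
psi 1.0655950562711103
```

arm_command:
  plan:
    - {"tx":3.5,"ty":-0.6,"tz":0.2,"wx":0,"wy":0,"wz":0,"jaw":1}
    - {"tx":4,"ty":0,"tz":0,"wx":0,"wy":0,"wz":0,"jaw":1}
    - {"tx":3.5,"ty":0,"tz":0,"wx":0,"wy":0,"wz":0,"jaw":1}
    - {"tx":2.5,"ty":0,"tz":0,"wx":0,"wy":0,"wz":0,"jaw":1}
    - {"tx":1.5,"ty":0,"tz":0,"wx":0,"wy":0,"wz":0,"jaw":1}
    - {"tx":1.2,"ty":0,"tz":0,"wx":0,"wy":0,"wz":0,"jaw":1}
    - {"tx":0,"ty":0,"tz":0,"wx":0,"wy":0,"wz":0,"jaw":1}
    - {"tx":0,"ty":0,"tz":0,"wx":0,"wy":0,"wz":0,"jaw":1}
    - {"tx":0,"ty":0,"tz":0,"wx":0,"wy":0,"wz":0,"jaw":1}

```text
time: 3.45
tool_pos: [562.3, 188.9, 34.9]
tcp_rot: [-0.908, 1.569, 0.158]
contact_force: [0.0, -0.3, 0.1]
grip_width: 92.0
```

```bash
python3 - <<'E'
from h import *
o=readout.get_obs();print(o['tool_pos'],o['contact_force'],o['tcp_rot'])
cv2.imwrite("pics/s3.png",imaging.capture("side")[150:350,150:450])
cv2.imwrite("pics/w3.png",imaging.capture("wrist"))
E
```

```text
[562.27999655 188.92930829  34.9350612 ] [ 0.01536386 -0.30790107  0.14495256] [-0.90838797  1.56859525  0.15821069]
```

View pics/s3.png

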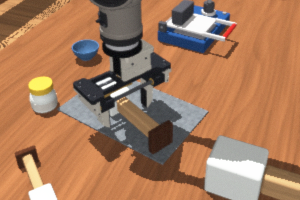

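View pics/w3.png

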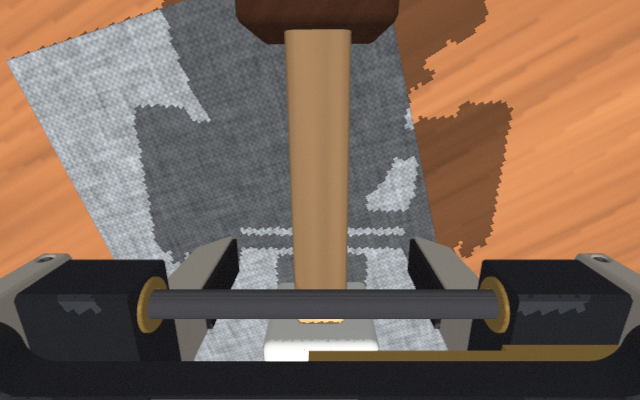

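arm_command:
  plan:
    - {"tx":0.1,"ty":0,"tz":0,"wx":0,"wy":0,"wz":0,"jaw":-1}
    - {"tx":0,"ty":0,"tz":0,"wx":0,"wy":0,"wz":0,"jaw":-1}
    - {"tx":0,"ty":0,"tz":0,"wx":0,"wy":0,"wz":0,"jaw":-1}
    - {"tx":0,"ty":0,"tz":0,"wx":0,"wy":0,"wz":0,"jaw":-1}
    - {"tx":0,"ty":0,"tz":0,"wx":0,"wy":0,"wz":0,"jaw":-1}
    - {"tx":0,"ty":0,"tz":0,"wx":0,"wy":0,"wz":0,"jaw":-1}
    - {"tx":0,"ty":0,"tz":0,"wx":0,"wy":0,"wz":0,"jaw":-1}
    - {"tx":0,"ty":0,"tz":0,"wx":0,"wy":0,"wz":0,"jaw":-1}
    - {"tx":0,"ty":0,"tz":0,"wx":0,"wy":0,"wz":0,"jaw":-1}
    - {"tx":0,"ty":0,"tz":0,"wx":0,"wy":0,"wz":0,"jaw":-1}

```text
time: 4.55
tool_pos: [561.4, 188.9, 32.7]
tcp_rot: [2.948, 1.571, -2.268]
contact_force: [0.1, -0.3, -0.3]
grip_width: 23.7
```

arm_command:
  plan:
    - {"tx":-1,"ty":0,"tz":0,"wx":0,"wy":0,"wz":0,"jaw":-1}
    - {"tx":-2,"ty":0,"tz":0,"wx":0,"wy":0,"wz":0,"jaw":-1}
    - {"tx":-3,"ty":0,"tz":0,"wx":0,"wy":0,"wz":0,"jaw":-1}
    - {"tx":-4,"ty":0,"tz":0,"wx":0,"wy":0,"wz":0,"jaw":-1}
    - {"tx":-4,"ty":0,"tz":0,"wx":0,"wy":0,"wz":0,"jaw":-1}
    - {"tx":-3,"ty":0,"tz":0,"wx":0,"wy":0,"wz":0,"jaw":-1}
    - {"tx":-2,"ty":0,"tz":0,"wx":0,"wy":0,"wz":0,"jaw":-1}
    - {"tx":-1,"ty":0,"tz":0,"wx":0,"wy":0,"wz":0,"jaw":-1}
    - {"tx":0,"ty":0,"tz":0,"wx":0,"wy":0,"wz":0,"jaw":-1}
    - {"tx":0,"ty":0,"tz":0,"wx":0,"wy":0,"wz":0,"jaw":-1}

```text
time: 5.55
tool_pos: [560.9, 188.9, 231.5]
tcp_rot: [2.301, 1.569, -2.915]
contact_force: [-0.7, -0.5, -3.7]
grip_width: 23.4
```

```bash
python3 - <<'E'
from h import *
o=readout.get_obs();print(o['tool_pos'],o['contact_force'],o['grip_width'])
im=imaging.capture("side")[50:350,100:500];cv2.imwrite("pics/s4.png",cv2.resize(im,None,fx=2,fy=2))
# punch ~ (516,-307): want head centre there, yaw -0.5 => TCP 52.5 behind
a=-.497; t=np.array([516,-307])-52.5*np.array([np.cos(a),np.sin(a)]);print(t)
print(go([*t,o['tool_pos'][2]],a+np.pi/2))
E
```

```text
[560.85709271 188.89997407 231.49470769] [-0.69828752 -0.46761532 -3.66938142] 23.41140452998314
[ 469.85161342 -281.96849153]
(array([ 1.72726859e-02, -1.47698035e+01, -4.56212371e+01]), array([-0.00676831, -0.0019906 , -0.00225102]))
```

View pics/s4.png

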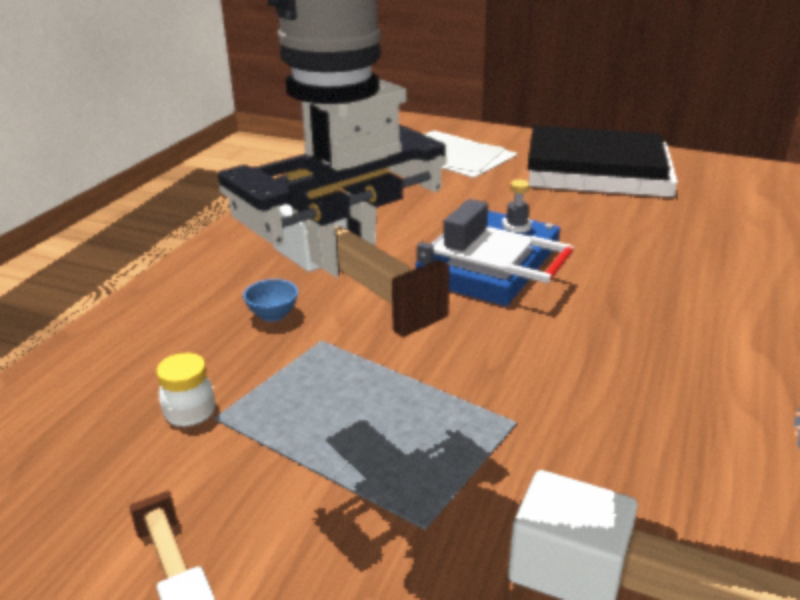

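arm_command:
  plan:
    - {"tx":0,"ty":-0.6,"tz":-2,"wx":0,"wy":0,"wz":0,"jaw":-1}
    - {"tx":0,"ty":-1.3,"tz":-4,"wx":0,"wy":0,"wz":0,"jaw":-1}
    - {"tx":0,"ty":-1.4,"tz":-4.4,"wx":0,"wy":0,"wz":0,"jaw":-1}
    - {"tx":0,"ty":-1.4,"tz":-4.4,"wx":0,"wy":0,"wz":0,"jaw":-1}
    - {"tx":0,"ty":-1.4,"tz":-4.4,"wx":0,"wy":0,"wz":0,"jaw":-1}
    - {"tx":0,"ty":-1.4,"tz":-4.4,"wx":0,"wy":0,"wz":0,"jaw":-1}
    - {"tx":0,"ty":-1.4,"tz":-4.4,"wx":0,"wy":0,"wz":0,"jaw":-1}
    - {"tx":0,"ty":-1.4,"tz":-4.4,"wx":0,"wy":0,"wz":0,"jaw":-1}
    - {"tx":0,"ty":-1.4,"tz":-4.4,"wx":0,"wy":0,"wz":0,"jaw":-1}
    - {"tx":0,"ty":-1.5,"tz":-4.4,"wx":0,"wy":0,"wz":0,"jaw":-1}
    - {"tx":0,"ty":-1.0,"tz":-3,"wx":0,"wy":0,"wz":0,"jaw":-1}
    - {"tx":0,"ty":-0.5,"tz":-1.4,"wx":0,"wy":0,"wz":0,"jaw":-1}
    - {"tx":0,"ty":0,"tz":0,"wx":0,"wy":0,"wz":0,"jaw":-1}
    - {"tx":0,"ty":0,"tz":0,"wx":0,"wy":0,"wz":0,"jaw":-1}
    - {"tx":0,"ty":0,"tz":0,"wx":0,"wy":0,"wz":0,"jaw":-1}

```text
time: 7.1
tool_pos: [470.4, -279.7, 232.4]
tcp_rot: [1.023, 1.57, 2.092]
contact_force: [1.2, -0.1, -2.7]
grip_width: 23.9
```

```bash
python3 - <<'E'
from h import *
o=readout.get_obs();print(o['tool_pos'],o['contact_force'],o['grip_width'])
im=imaging.capture("side")[60:220,250:450];cv2.imwrite("pics/s5.png",cv2.resize(im,None,fx=3.5,fy=3.5,interpolation=2))
im=imaging.capture("scene")[80:240,150:350];cv2.imwrite("pics/c5.png",cv2.resize(im,None,fx=3.5,fy=3.5,interpolation=2))
cv2.imwrite("pics/w5.png",imaging.capture("wrist"))
print(go([469.9,-282,150],-.497+np.pi/2))
E
```

```text
[ 470.35001936 -279.73944087  232.38154879] [ 1.17377434 -0.08381528 -2.74165123] 23.905781611140515
(array([ 8.2800237 , -0.04083663, -0.19089091]), array([-5.08279924e-03,  9.20069732e-05, -2.50858270e-06]))
```

View pics/s5.png

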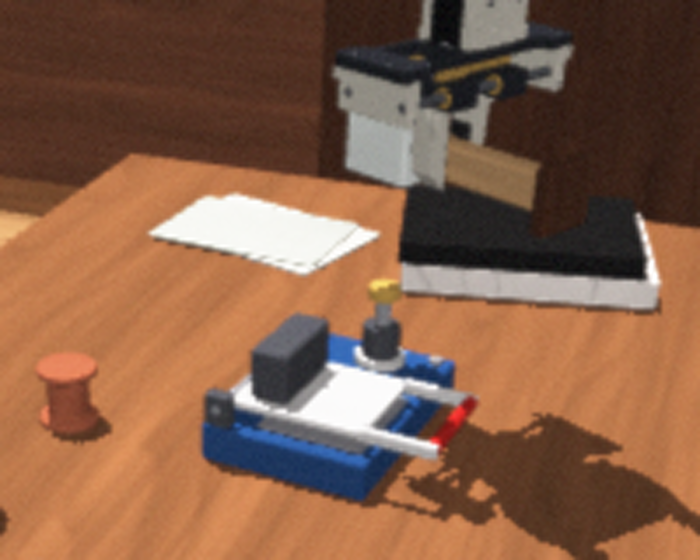

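View pics/c5.png

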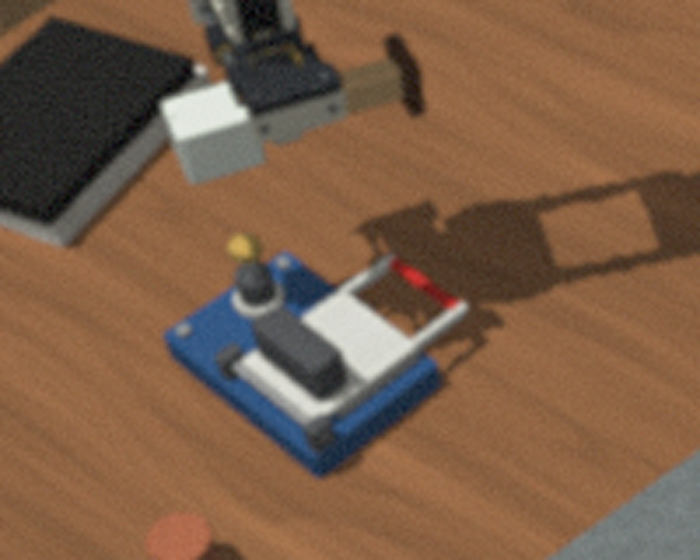

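View pics/w5.png

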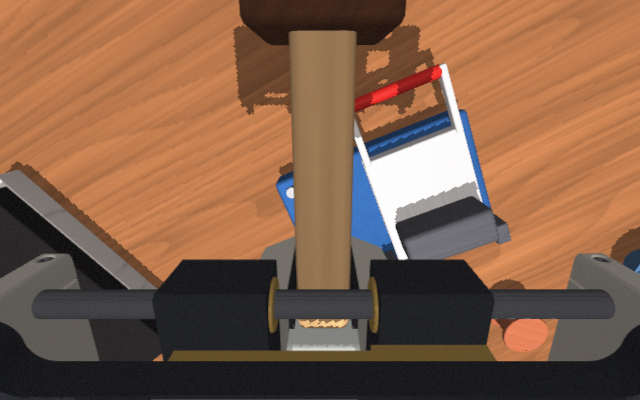

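```bash
python3 - <<'E'
from h import *
o=readout.get_obs();p=o['tool_pos'];a=-.497+ .005
x=np.array([np.cos(a),np.sin(a),0]);y=np.array([-x[1],x[0],0]);c=p+[0,0,-2.7]+52.5*x
for n,off in(("scene",(150,80)),("side",(250,60))):
    C=cam(n)
    for sx,sy,sz in((1,1,1),(1,-1,1),(-1,1,1),(1,1,-1),(-1,1,-1)):
        q=proj(C,c+32.5*sx*x+26*sy*y+[0,0,26*sz]);print(n,(sx,sy,sz),((q-off)*3.5).round())
    for sz in(1,-1):
        q=proj(C,c-32.5*x-125*x+26*y+[0,0,26*sz]);print(n,"end block +y",sz,((q-off)*3.5).round())
print(c)
E
```

```text
scene (1, 1, 1) [177. 139.]
scene (1, -1, 1) [159. 101.]
scene (-1, 1, 1) [256. 115.]
scene (1, 1, -1) [191. 189.]
scene (-1, 1, -1) [268. 165.]
scene end block +y 1 [404.  70.]
scene end block +y -1 [410. 120.]
side (1, 1, 1) [345. 105.]
side (1, -1, 1) [390.  94.]
side (-1, 1, 1) [406. 124.]
side (1, 1, -1) [342. 168.]
side (-1, 1, -1) [401. 189.]
side end block +y 1 [536. 164.]
side end block +y -1 [527. 234.]
[ 516.73020016 -304.93739861  230.1004134 ]
```

arm_command:
  plan:
    - {"tx":1.5,"ty":0,"tz":-0.1,"wx":0,"wy":0,"wz":0,"jaw":-1}
    - {"tx":3,"ty":0,"tz":-0.1,"wx":0,"wy":0,"wz":0,"jaw":-1}
    - {"tx":2.5,"ty":0,"tz":0,"wx":0,"wy":0,"wz":0,"jaw":-1}
    - {"tx":1.3,"ty":0,"tz":0,"wx":0,"wy":0,"wz":0,"jaw":-1}
    - {"tx":0,"ty":0,"tz":0,"wx":0,"wy":0,"wz":0,"jaw":-1}

```text
time: 7.75
tool_pos: [468.4, -281.7, 147.9]
tcp_rot: [1.4, 1.567, 2.468]
contact_force: [0.1, -0.0, -2.1]
grip_width: 24.0
```

```bash
python3 - <<'E'
from h import *
o=readout.get_obs();print(o['tool_pos'],o['contact_force'],o['moment'],o['grip_width'])
im=imaging.capture("side")[80:220,270:450];cv2.imwrite("pics/s6.png",cv2.resize(im,None,fx=4,fy=4,interpolation=2))
im=imaging.capture("scene")[100:220,180:330];cv2.imwrite("pics/c6.png",cv2.resize(im,None,fx=4,fy=4,interpolation=2))
E
```

```text
[ 468.38407246 -281.68256213  147.89708481] [ 0.1386988 -0.0117032 -2.0984358] [ 0.06031687 -0.16927565 -0.01286936] 23.984639206687326
```

View pics/s6.png

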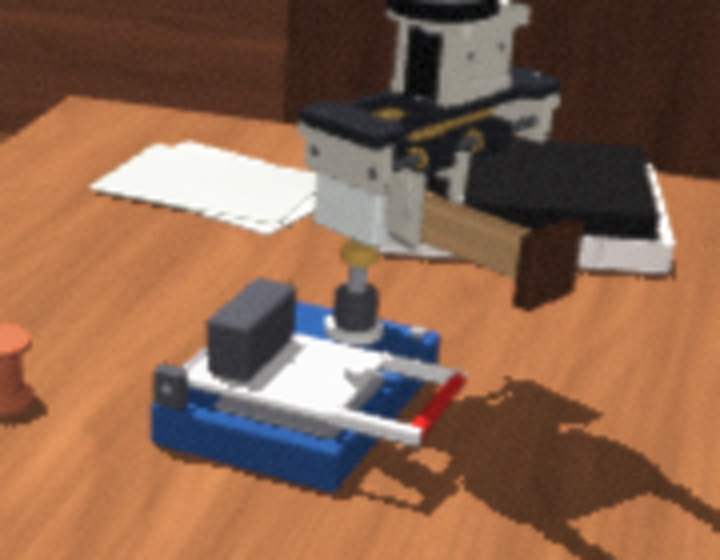

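View pics/c6.png

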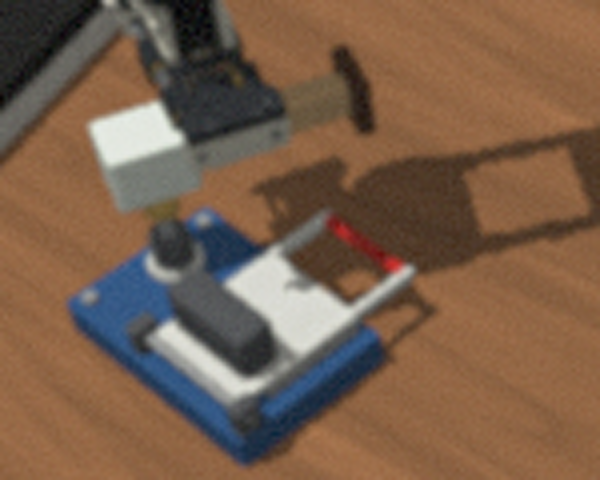

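Head is above the brass punch, close to touching and centred. Pressing in a few steps.

arm_command:
  plan:
    - {"tx":0.8,"ty":0,"tz":0,"wx":0,"wy":0,"wz":0,"jaw":-1}
    - {"tx":0.8,"ty":0,"tz":0,"wx":0,"wy":0,"wz":0,"jaw":-1}
    - {"tx":0.5,"ty":0,"tz":0,"wx":0,"wy":0,"wz":0,"jaw":-1}
    - {"tx":0,"ty":0,"tz":0,"wx":0,"wy":0,"wz":0,"jaw":-1}

```text
time: 8.25
tool_pos: [469.4, -283.3, 128.6]
tcp_rot: [-1.627, 1.57, -0.561]
contact_force: [0.6, -0.9, 1.6]
grip_width: 23.9
```

```bash
python3 - <<'E'
from h import *
o=readout.get_obs();print(o['tool_pos'],o['contact_force'],o['moment'],o['grip_width'])
im=imaging.capture("side")[80:220,270:450];cv2.imwrite("pics/s7.png",cv2.resize(im,None,fx=4,fy=4,interpolation=2))
E
```

```text
[ 469.42732313 -283.26246945  128.59864135] [ 0.61968542 -0.89927981  1.62634137] [ 0.05004711 -0.3821957   0.03272089] 23.942756470364603
```

View pics/s7.png

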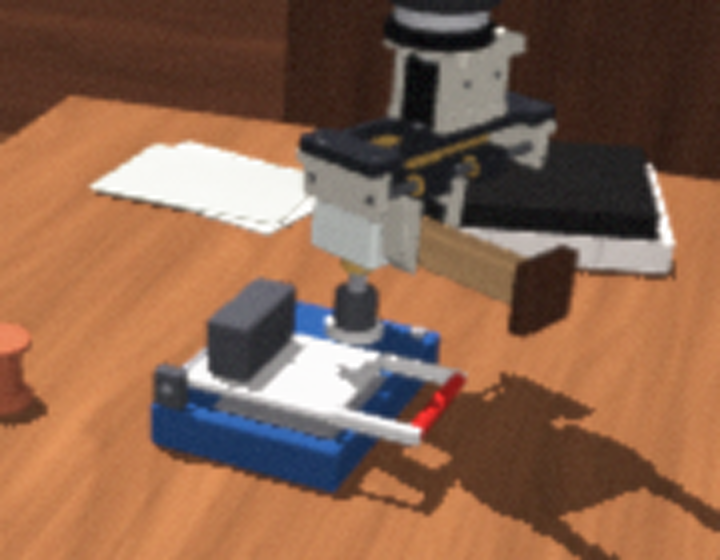

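arm_command:
  plan:
    - {"tx":0.4,"ty":0,"tz":0,"wx":0,"wy":0,"wz":0,"jaw":-1}
    - {"tx":0.3,"ty":0,"tz":0,"wx":0,"wy":0,"wz":0,"jaw":-1}
    - {"tx":0,"ty":0,"tz":0,"wx":0,"wy":0,"wz":0,"jaw":-1}

```text
time: 8.6
tool_pos: [469.2, -283.1, 122.0]
tcp_rot: [-1.749, 1.57, -0.682]
contact_force: [-0.3, 0.7, 2.5]
grip_width: 24.1
```

arm_command:
  plan:
    - {"tx":0.3,"ty":0,"tz":0,"wx":0,"wy":0,"wz":0,"jaw":-1}
    - {"tx":0.3,"ty":0,"tz":0,"wx":0,"wy":0,"wz":0,"jaw":-1}
    - {"tx":0,"ty":0,"tz":0,"wx":0,"wy":0,"wz":0,"jaw":-1}

```text
time: 8.9
tool_pos: [467.7, -282.2, 116.1]
tcp_rot: [1.583, 1.568, 2.65]
contact_force: [-6.3, 3.9, 10.0]
grip_width: 23.6
```

```bash
python3 - <<'E'
from h import *
o=readout.get_obs();print(o['tool_pos'],o['contact_force'],o['moment'],o['grip_width'])
im=imaging.capture("side")[80:220,270:450];cv2.imwrite("pics/s8.png",cv2.resize(im,None,fx=4,fy=4,interpolation=2))
im=imaging.capture("scene")[100:220,180:330];cv2.imwrite("pics/c8.png",cv2.resize(im,None,fx=4,fy=4,interpolation=2))
E
```

```text
[ 467.69714425 -282.23227426  116.07363649] [-6.31026594  3.92597868  9.97464158] [0.56005468 0.66888565 0.05604413] 23.616030240008918
```

View pics/s8.png

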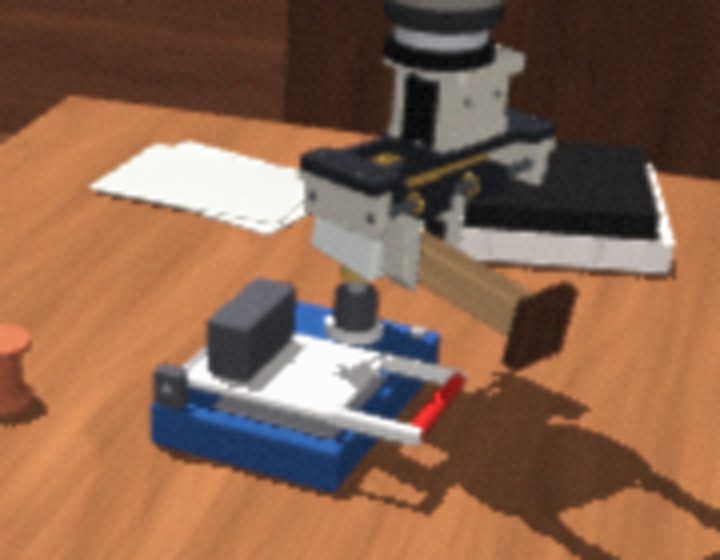

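View pics/c8.png

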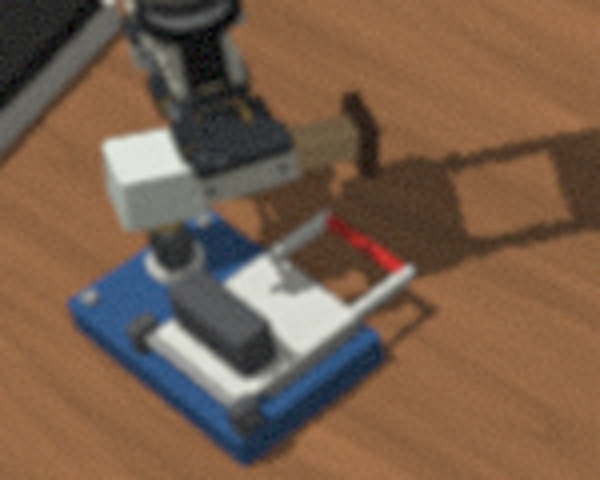

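arm_command:
  plan:
    - {"tx":-1.4,"ty":0,"tz":0,"wx":0,"wy":0,"wz":0,"jaw":-1}
    - {"tx":-3,"ty":0,"tz":0,"wx":0,"wy":0,"wz":0,"jaw":-1}
    - {"tx":-3,"ty":0,"tz":0,"wx":0,"wy":0,"wz":0,"jaw":-1}
    - {"tx":-3,"ty":0,"tz":0,"wx":0,"wy":0,"wz":0,"jaw":-1}
    - {"tx":-1,"ty":0,"tz":0,"wx":0,"wy":0,"wz":0,"jaw":-1}
    - {"tx":0,"ty":0,"tz":0,"wx":0,"wy":0,"wz":0,"jaw":-1}
    - {"tx":0,"ty":0,"tz":0,"wx":0,"wy":0,"wz":0,"jaw":-1}

```text
time: 9.7
tool_pos: [468.4, -282.6, 227.9]
tcp_rot: [1.434, 1.568, 2.501]
contact_force: [0.0, 0.1, -2.7]
grip_width: 24.0
```

```bash
python3 - <<'E'
from h import *
o=readout.get_obs();print(o['tool_pos'],o['contact_force'],o['moment'],o['grip_width'],o['joint_positions'])
im=imaging.capture("side")[60:200,270:450];cv2.imwrite("pics/s9.png",cv2.resize(im,None,fx=4,fy=4,interpolation=2))
print(go([555,190,o['tool_pos'][2]],-.4+np.pi/2))
E
```

```text
[ 468.43206507 -282.56947718  227.93107009] [ 0.02674776  0.08652148 -2.66613276] [ 0.12060225 -0.15150404  0.0172069 ] 24.007799990606554 [-6.82833065e-01  4.00870337e-01  1.49400743e+00 -1.29978085e-04
  1.24961195e+00 -1.74974718e+00]
(array([ 0.0509295 , 15.22396858, 45.56207363]), array([-0.103868  ,  0.00073863, -0.00357942]))
```

View pics/s9.png

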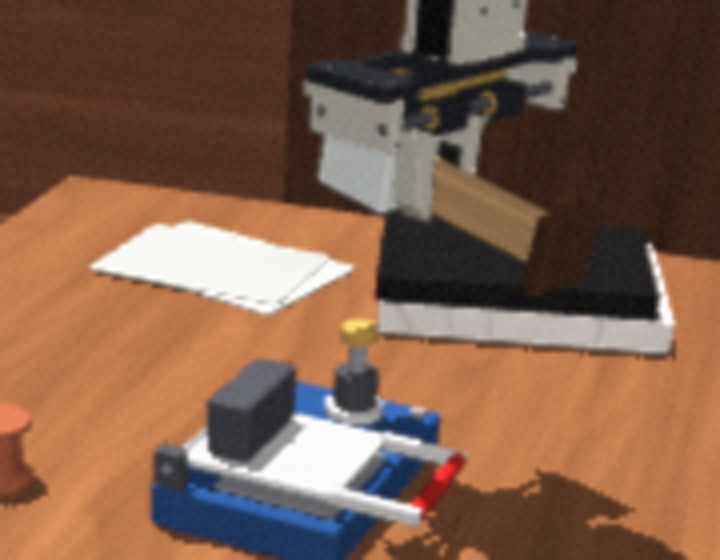

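arm_command:
  plan:
    - {"tx":0,"ty":0.6,"tz":2,"wx":0,"wy":0,"wz":0,"jaw":-1}
    - {"tx":0,"ty":1.3,"tz":4,"wx":0,"wy":0,"wz":0,"jaw":-1}
    - {"tx":0,"ty":1.4,"tz":4.4,"wx":0,"wy":0,"wz":0,"jaw":-1}
    - {"tx":0,"ty":1.4,"tz":4.4,"wx":0,"wy":0,"wz":0,"jaw":-1}
    - {"tx":0,"ty":1.4,"tz":4.4,"wx":0,"wy":0,"wz":0,"jaw":-1}
    - {"tx":0,"ty":1.4,"tz":4.4,"wx":0,"wy":0,"wz":0,"jaw":-1}
    - {"tx":0,"ty":1.4,"tz":4.4,"wx":0,"wy":0,"wz":0,"jaw":-1}
    - {"tx":0,"ty":1.4,"tz":4.4,"wx":0,"wy":0,"wz":0,"jaw":-1}
    - {"tx":0,"ty":1.4,"tz":4.4,"wx":0,"wy":0,"wz":0,"jaw":-1}
    - {"tx":0,"ty":1.5,"tz":4.4,"wx":0,"wy":0,"wz":0,"jaw":-1}
    - {"tx":0,"ty":1.2,"tz":3,"wx":0,"wy":0,"wz":0,"jaw":-1}
    - {"tx":0,"ty":0.5,"tz":1.4,"wx":0,"wy":0,"wz":0,"jaw":-1}
    - {"tx":0,"ty":0,"tz":0,"wx":0,"wy":0,"wz":0,"jaw":-1}
    - {"tx":0,"ty":0,"tz":0,"wx":0,"wy":0,"wz":0,"jaw":-1}

```text
time: 11.15
tool_pos: [558.3, 187.4, 228.5]
tcp_rot: [2.593, 1.568, -2.624]
contact_force: [-0.2, -0.3, -3.0]
grip_width: 23.5
```

```bash
python3 - <<'E'
from h import *
o=readout.get_obs();print(o['tool_pos'],o['contact_force'],o['moment'],o['grip_width'])
im=imaging.capture("side")[110:260,170:370];cv2.imwrite("pics/s10.png",cv2.resize(im,None,fx=4,fy=4,interpolation=2))
im=imaging.capture("scene")[150:290,260:420];cv2.imwrite("pics/c10.png",cv2.resize(im,None,fx=4,fy=4,interpolation=2))
a=-.497;p=o['tool_pos']
for th in(0,.1,.15,.2,.25,.3):
  x=np.array([np.cos(a)*np.cos(th),np.sin(a)*np.cos(th),np.sin(th)]);y=np.array([-np.sin(a),np.cos(a),0]);z=np.cross(x,y);c=p+[0,0,-3]
  D=cam("side")
  f=lambda X,Y,Z:((proj(D,c+(X-10)*x+Y*y+Z*z)-(170,110))*4).round()
  print(th,"eb +y top/bot back",f(-110,26,26),f(-110,26,-26),"eb -y",f(-110,-26,26),"head +y front bot",f(95,26,-26))
E
```

```text
[558.34986394 187.37918049 228.50915961] [-0.23474175 -0.25345923 -3.03759083] [ 0.02159997 -0.12295904  0.00871144] 23.502333748475653
0 eb +y top/bot back [531. 337.] [533. 446.] eb -y [630. 295.] head +y front bot [269. 264.]
0.1 eb +y top/bot back [535. 365.] [528. 466.] eb -y [632. 322.] head +y front bot [265. 246.]
0.15 eb +y top/bot back [536. 379.] [525. 475.] eb -y [633. 335.] head +y front bot [263. 238.]
0.2 eb +y top/bot back [536. 392.] [522. 484.] eb -y [633. 348.] head +y front bot [262. 229.]
0.25 eb +y top/bot back [536. 405.] [518. 491.] eb -y [632. 361.] head +y front bot [260. 221.]
0.3 eb +y top/bot back [536. 417.] [514. 499.] eb -y [631. 373.] head +y front bot [259. 213.]
```

View pics/s10.png

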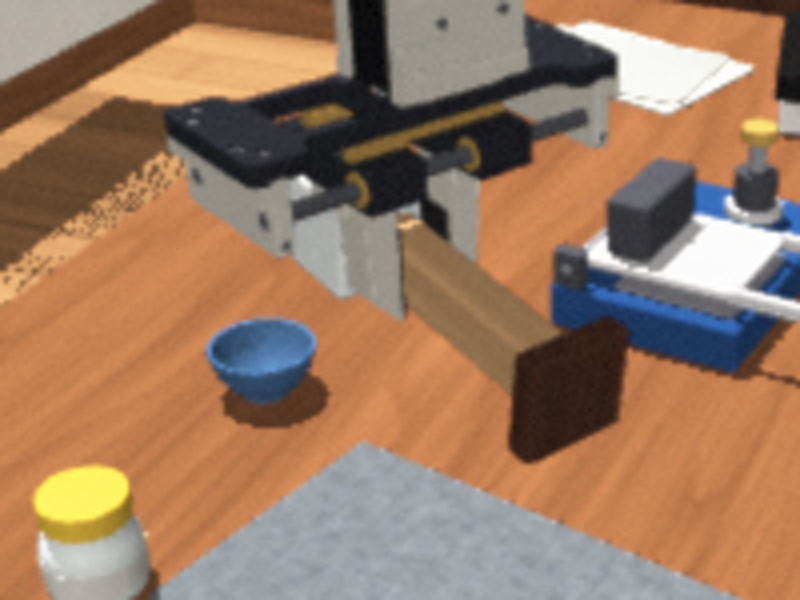

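View pics/c10.png

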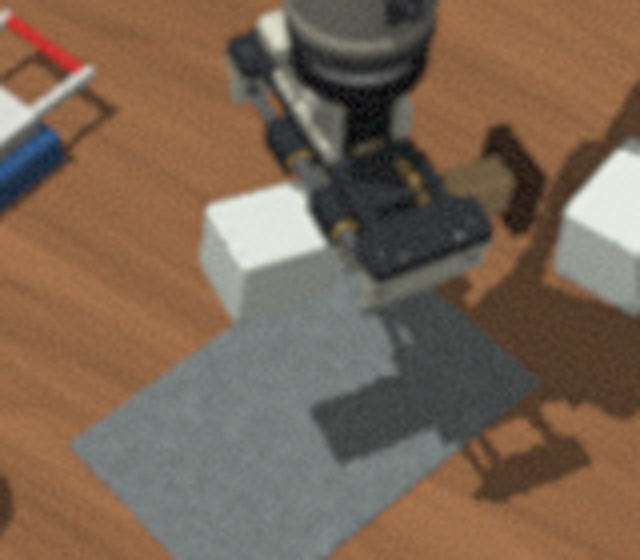

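arm_command:
  plan:
    - {"tx":1.5,"ty":0,"tz":0,"wx":0,"wy":0,"wz":0,"jaw":-1}
    - {"tx":3,"ty":0,"tz":0,"wx":0,"wy":0,"wz":0,"jaw":-1}
    - {"tx":4,"ty":0,"tz":0,"wx":0,"wy":0,"wz":0,"jaw":-1}
    - {"tx":4,"ty":0,"tz":0,"wx":0,"wy":0,"wz":0,"jaw":-1}
    - {"tx":2.5,"ty":0,"tz":0,"wx":0,"wy":0,"wz":0,"jaw":-1}
    - {"tx":0.8,"ty":0,"tz":0,"wx":0,"wy":0,"wz":0.06,"jaw":-1}
    - {"tx":0,"ty":0,"tz":0,"wx":0,"wy":0,"wz":0.06,"jaw":-1}
    - {"tx":0,"ty":0,"tz":0,"wx":0,"wy":0,"wz":0,"jaw":-1}
    - {"tx":0,"ty":0,"tz":0,"wx":0,"wy":0,"wz":0,"jaw":-1}

```text
time: 12.15
tool_pos: [559.2, 187.0, 71.8]
tcp_rot: [1.571, 1.453, 2.637]
contact_force: [0.1, -0.1, -3.6]
grip_width: 23.9
```

```bash
python3 - <<'E'
from h import *
o=readout.get_obs();print(o['tool_pos'],o['contact_force'],o['moment'],o['grip_width'])
r=R.from_euler('xyz',o['tcp_rot']).as_matrix();print(r)
im=imaging.capture("side")[180:330,170:370];cv2.imwrite("pics/s11.png",cv2.resize(im,None,fx=4,fy=4,interpolation=2))
E
```

```text
[559.22374499 186.97661612  71.78777962] [ 0.14851442 -0.06260067 -3.6025317 ] [ 0.04436511 -0.25563567  0.0571612 ] 23.929074592077534
[[-1.03216563e-01 -8.68716568e-01  4.84435616e-01]
 [ 5.70669764e-02  4.81062607e-01  8.74826913e-01]
 [-9.93020494e-01  1.17941903e-01 -7.86010975e-05]]
```

View pics/s11.png

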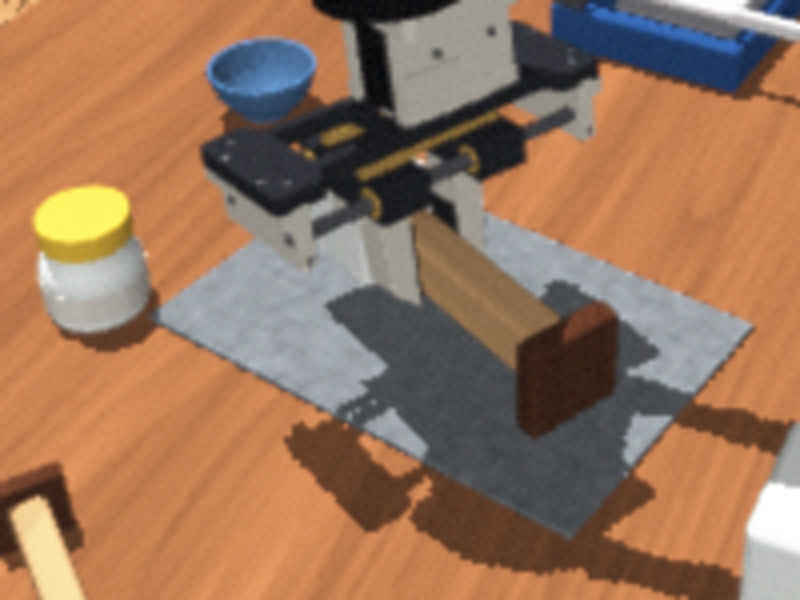

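arm_command:
  plan:
    - {"tx":1,"ty":-0.12,"tz":0,"wx":0,"wy":0,"wz":0,"jaw":-1}
    - {"tx":1.2,"ty":-0.14,"tz":0,"wx":0,"wy":0,"wz":0,"jaw":-1}
    - {"tx":0.8,"ty":-0.1,"tz":0,"wx":0,"wy":0,"wz":0,"jaw":-1}
    - {"tx":0.5,"ty":-0.06,"tz":0,"wx":0,"wy":0,"wz":0,"jaw":-1}
    - {"tx":0.3,"ty":-0.04,"tz":0,"wx":0,"wy":0,"wz":0,"jaw":-1}
    - {"tx":0,"ty":0,"tz":0,"wx":0,"wy":0,"wz":0,"jaw":-1}
    - {"tx":0,"ty":0,"tz":0,"wx":0,"wy":0,"wz":0,"jaw":-1}

```text
time: 12.9
tool_pos: [559.0, 188.2, 33.6]
tcp_rot: [1.569, 1.451, 2.636]
contact_force: [-0.9, -0.0, -3.3]
grip_width: 24.2
```

```bash
python3 - <<'E'
from h import *
o=readout.get_obs();print(o['tool_pos'],o['contact_force'],o['moment'],o['grip_width'])
im=imaging.capture("side")[180:330,170:370];cv2.imwrite("pics/s12.png",cv2.resize(im,None,fx=4,fy=4,interpolation=2))
E
```

```text
[559.02312899 188.24742225  33.57913467] [-0.89616203 -0.03663469 -3.27834956] [ 0.04397247 -0.2725974   0.01397637] 24.158548745754235
```

View pics/s12.png

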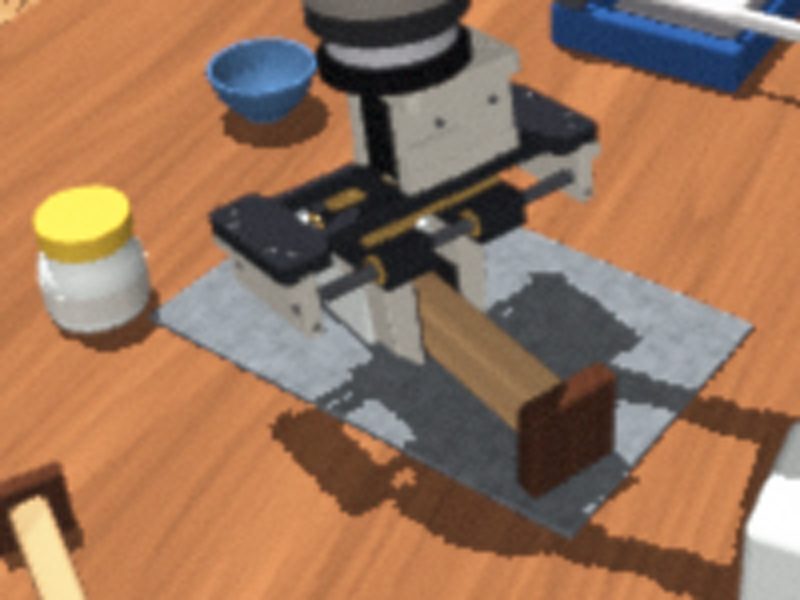

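arm_command:
  plan:
    - {"tx":0.2,"ty":-0.02,"tz":0,"wx":0,"wy":0,"wz":0,"jaw":-1}
    - {"tx":0.2,"ty":-0.02,"tz":0,"wx":0,"wy":0,"wz":0,"jaw":-1}
    - {"tx":0,"ty":0,"tz":0,"wx":0,"wy":0,"wz":0,"jaw":-1}

```text
time: 13.25
tool_pos: [559.5, 188.2, 31.7]
tcp_rot: [1.559, 1.453, 2.627]
contact_force: [-2.1, -1.7, 11.9]
grip_width: 23.7
```

arm_command:
  plan:
    - {"tx":-0.1,"ty":0.01,"tz":0,"wx":0,"wy":0,"wz":0,"jaw":-0.3}
    - {"tx":0,"ty":0,"tz":0,"wx":0,"wy":0,"wz":0,"jaw":0}
    - {"tx":0,"ty":0,"tz":0,"wx":0,"wy":0,"wz":0,"jaw":0.5}
    - {"tx":0,"ty":0,"tz":0,"wx":0,"wy":0,"wz":0,"jaw":1}
    - {"tx":0,"ty":0,"tz":0,"wx":0,"wy":0,"wz":0,"jaw":1}
    - {"tx":0,"ty":0,"tz":0,"wx":0,"wy":0,"wz":0,"jaw":1}
    - {"tx":0,"ty":0,"tz":0,"wx":0,"wy":0,"wz":0,"jaw":1}

```text
time: 13.95
tool_pos: [558.7, 188.2, 30.3]
tcp_rot: [1.572, 1.451, 2.639]
contact_force: [0.5, 0.0, -0.0]
grip_width: 75.4
```

```bash
python3 - <<'E'
from h import *
o=readout.get_obs();print(o['tool_pos'],o['contact_force'],o['moment'],o['grip_width'])
im=imaging.capture("side")[180:330,170:370];cv2.imwrite("pics/s13.png",cv2.resize(im,None,fx=4,fy=4,interpolation=2))
E
```

```text
[558.67957722 188.20447088  30.25846722] [ 0.45483958  0.04919398 -0.02304257] [ 0.01733936 -0.26047935 -0.0098596 ] 75.36191797792915
```

View pics/s13.png

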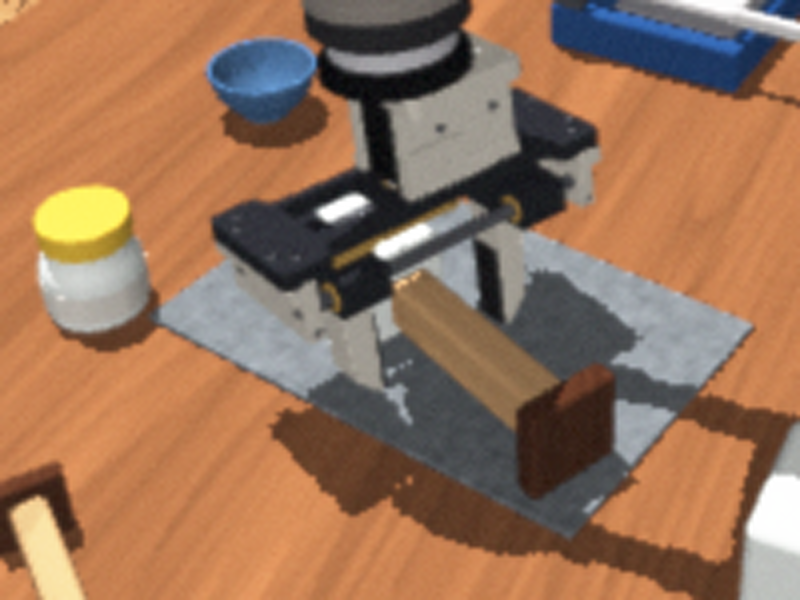

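arm_command:
  plan:
    - {"tx":-1,"ty":0.12,"tz":0,"wx":0,"wy":0,"wz":0,"jaw":1}
    - {"tx":-3,"ty":0.36,"tz":0,"wx":0,"wy":0,"wz":0,"jaw":1}
    - {"tx":-4,"ty":0.47,"tz":0,"wx":0,"wy":0,"wz":0,"jaw":1}
    - {"tx":-4,"ty":0.47,"tz":0,"wx":0,"wy":0,"wz":0,"jaw":1}
    - {"tx":-4,"ty":0.47,"tz":0,"wx":0,"wy":0,"wz":0,"jaw":1}
    - {"tx":-3,"ty":0.36,"tz":0,"wx":0,"wy":0,"wz":0,"jaw":1}
    - {"tx":-1,"ty":0.1,"tz":0,"wx":0,"wy":0,"wz":-0.06,"jaw":1}
    - {"tx":0,"ty":0,"tz":0,"wx":0,"wy":0,"wz":-0.06,"jaw":1}
    - {"tx":0,"ty":0,"tz":0,"wx":0,"wy":0,"wz":0,"jaw":1}
    - {"tx":0,"ty":0,"tz":0,"wx":0,"wy":0,"wz":0,"jaw":1}

```text
time: 15.0
tool_pos: [558.9, 188.1, 232.2]
tcp_rot: [1.512, 1.57, 2.58]
contact_force: [-0.5, -0.2, -0.4]
grip_width: 92.2
```

```bash
python3 - <<'E'
from h import *
o=readout.get_obs();print(o['tool_pos'],o['contact_force'])
im=imaging.capture("side")[180:330,170:370];cv2.imwrite("pics/s14.png",cv2.resize(im,None,fx=3,fy=3,interpolation=2))
t,w=go([423,-188,180],-.13);print(t,w)
rows([([423,-188,180],-.13,11)],0)
E
```

```text
[558.88332148 188.13285456 232.23734892] [-0.5298469  -0.19311109 -0.36891871]
[  5.18441652  -6.23056815 -39.48899449] [ 1.19703783e+00 -1.09330787e-03 -1.01333157e-03]
[{"tx": 0.47, "ty": -0.57, "tz": -3.59, "wx": 0.109, "wy": -0.0, "wz": -0.0, "jaw": 0}, {"tx": 0.47, "ty": -0.95, "tz": -3.51, "wx": 0.109, "wy": -0.0, "wz": -0.0, "jaw": 0}, {"tx": 0.47, "ty": -1.33, "tz": -3.38, "wx": 0.109, "wy": -0.0, "wz": -0.0, "jaw": 0}, {"tx": 0.47, "ty": -1.69, "tz": -3.22, "wx": 0.109, "wy": -0.0, "wz": -0.0, "jaw": 0}, {"tx": 0.47, "ty": -2.03, "tz": -3.01, "wx": 0.109, "wy": -0.0, "wz": -0.0, "jaw": 0}, {"tx": 0.47, "ty": -2.35, "tz": -2.78, "wx": 0.109, "wy": -0.0, "wz": -0.0, "jaw": 0}, {"tx": 0.47, "ty": -2.63, "tz": -2.5, "wx": 0.109, "wy": -0.0, "wz": -0.0, "jaw": 0}, {"tx": 0.47, "ty": -2.89, "tz": -2.2, "wx": 0.109, "wy": -0.0, "wz": -0.0, "jaw": 0}, {"tx": 0.47, "ty": -3.11, "tz": -1.88, "wx": 0.109, "wy": -0.0, "wz": -0.0, "jaw": 0}, {"tx": 0.47, "ty": -3.3, "tz": -1.53, "wx": 0.109, "wy": -0.0, "wz": -0.0, "jaw": 0}, {"tx": 0.47, "ty": -3.44, "tz": -1.16, "wx": 0.109, "wy": -0.0, "wz": -0.0, "jaw": 0}]
end [ 422.97645082 -187.94714189  180.14421749]
```

View pics/s14.png

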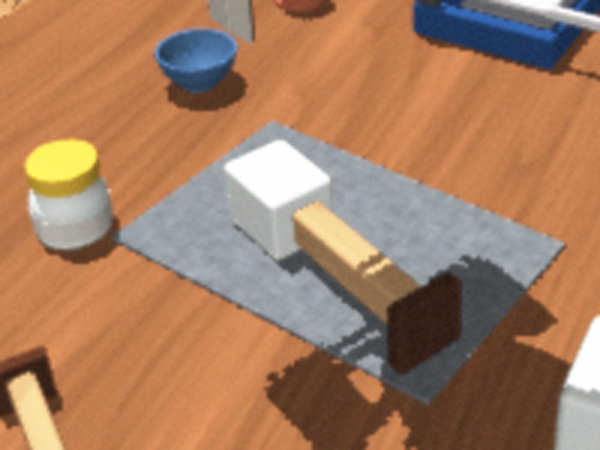

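arm_command:
  plan:
    - {"tx":0.2,"ty":-0.6,"tz":-3.6,"wx":0.109,"wy":0,"wz":0,"jaw":0}
    - {"tx":0.5,"ty":-1.0,"tz":-3.5,"wx":0.109,"wy":0,"wz":0,"jaw":0}
    - {"tx":0.5,"ty":-1.3,"tz":-3.4,"wx":0.109,"wy":0,"wz":0,"jaw":0}
    - {"tx":0.5,"ty":-1.7,"tz":-3.2,"wx":0.109,"wy":0,"wz":0,"jaw":0}
    - {"tx":0.5,"ty":-2.0,"tz":-3.0,"wx":0.109,"wy":0,"wz":0,"jaw":0}
    - {"tx":0.5,"ty":-2.4,"tz":-2.8,"wx":0.109,"wy":0,"wz":0,"jaw":0}
    - {"tx":0.5,"ty":-2.6,"tz":-2.5,"wx":0.109,"wy":0,"wz":0,"jaw":0}
    - {"tx":0.5,"ty":-2.9,"tz":-2.2,"wx":0.109,"wy":0,"wz":0,"jaw":0}
    - {"tx":0.5,"ty":-3.1,"tz":-1.9,"wx":0.109,"wy":0,"wz":0,"jaw":0}
    - {"tx":0.5,"ty":-3.3,"tz":-1.5,"wx":0.109,"wy":0,"wz":0,"jaw":0}
    - {"tx":0.5,"ty":-3.4,"tz":-1.2,"wx":0.109,"wy":0,"wz":0,"jaw":0}
    - {"tx":0,"ty":0,"tz":0,"wx":0,"wy":0,"wz":0,"jaw":0}
    - {"tx":0,"ty":0,"tz":0,"wx":0,"wy":0,"wz":0,"jaw":0}
    - {"tx":0,"ty":0,"tz":0,"wx":0,"wy":0,"wz":0,"jaw":0}
    - {"tx":0,"ty":0,"tz":0,"wx":0,"wy":0,"wz":0,"jaw":0}

```text
time: 16.55
tool_pos: [423.7, -187.0, 179.8]
tcp_rot: [1.742, 1.571, 1.612]
contact_force: [0.2, 0.4, 0.7]
grip_width: 46.1
```

```bash
python3 - <<'E'
from h import *
o=readout.get_obs();print(o['tool_pos'],o['contact_force'],o['grip_width'])
np.save("w15.npy",o,allow_pickle=True)
cv2.imwrite("pics/w15.png",imaging.capture("wrist"))
E
```

```text
[ 423.69595302 -186.95537302  179.84582819] [0.20452613 0.39658626 0.65515808] 46.06542984441447
```

View pics/w15.png

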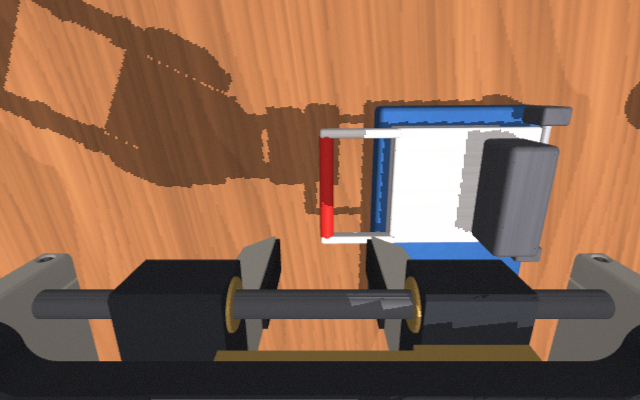

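```bash
python3 - <<'E'
from h import *
np.set_printoptions(precision=2,suppress=True)
o=np.load("w15.npy",allow_pickle=True).item();W=cam("wrist",o)
im=cv2.imread("pics/w15.png");hsv=cv2.cvtColor(im,cv2.COLOR_BGR2HSV)
m=cv2.inRange(hsv,(0,190,100),(5,255,255))|cv2.inRange(hsv,(175,190,100),(180,255,255))
k,l,s,c=cv2.connectedComponentsWithStats(m);i=1+s[1:,4].argmax();print(s[i],c[i])
x,y,w,h=s[i,:4]
pts=[]
for v in(y+3,y+h//2,y+h-4):
    u=np.where(l[v]==i)[0];pts.append(onz(W,(u.min()+u.max())/2,v,50));print(v,u.min(),u.max(),pts[-1])
d=pts[0]-pts[2];print("yaw",-np.arctan2(d[0],d[1]))
a=onz(W,c[i][0],y-.5,53);b=onz(W,c[i][0],y+h-.5,53);print(a,b,np.linalg.norm(a-b),(a+b)/2)
r=R.from_euler('xyz',o['tcp_rot']).as_matrix();print(np.arctan2(r[1,2],r[0,2]))
E
```

```text
[ 319  138   15  100 1254] [326.03 185.99]
141 320 332 [ 432.54 -142.91   50.  ]
188 320 332 [ 427.52 -182.16   50.  ]
234 321 332 [ 422.57 -224.3    50.  ]
yaw -0.12188742852390656
[ 432.95 -139.73   53.  ] [ 421.88 -226.22   53.  ] 87.19887709035578 [ 427.41 -182.97   53.  ]
-0.13002615354942115
```

arm_command:
  plan:
    - {"tx":2,"ty":0.3,"tz":0.25,"wx":0,"wy":0,"wz":0,"jaw":-0.26}
    - {"tx":3,"ty":0,"tz":0,"wx":0,"wy":0,"wz":0,"jaw":-0.26}
    - {"tx":2,"ty":0,"tz":0,"wx":0,"wy":0,"wz":0,"jaw":-0.26}
    - {"tx":0,"ty":0,"tz":0,"wx":0,"wy":0,"wz":0,"jaw":-0.26}
    - {"tx":0,"ty":0,"tz":0,"wx":0,"wy":0,"wz":0,"jaw":-0.26}

```text
time: 17.1
tool_pos: [426.6, -184.8, 110.2]
tcp_rot: [-2.784, 1.571, -2.914]
contact_force: [0.2, 0.0, 1.1]
grip_width: 34.0
```

```bash
python3 - <<'E'
from h import *
o=readout.get_obs();print(o['tool_pos'],o['contact_force'],o['grip_width'])
np.save("w16.npy",o,allow_pickle=True)
cv2.imwrite("pics/w16.png",imaging.capture("wrist"))
W=cam("wrist",o)
print(proj(W,o['tool_pos']+[0,0,-3]))
print(proj(W,[426.5,-184.5,50]))
im=imaging.capture("side")[120:220,290:430];cv2.imwrite("pics/s16.png",cv2.resize(im,None,fx=5,fy=5,interpolation=2))
E
```

```text
[ 426.55112757 -184.78491024  110.20592459] [0.18093734 0.00964144 1.07357861] 34.01302295320639
[321.76480652 273.08545038]
[321.92257023 225.80026437]
```

View pics/w16.png

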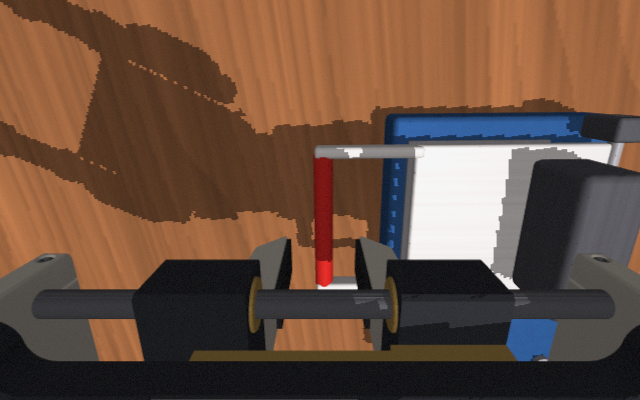

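View pics/s16.png

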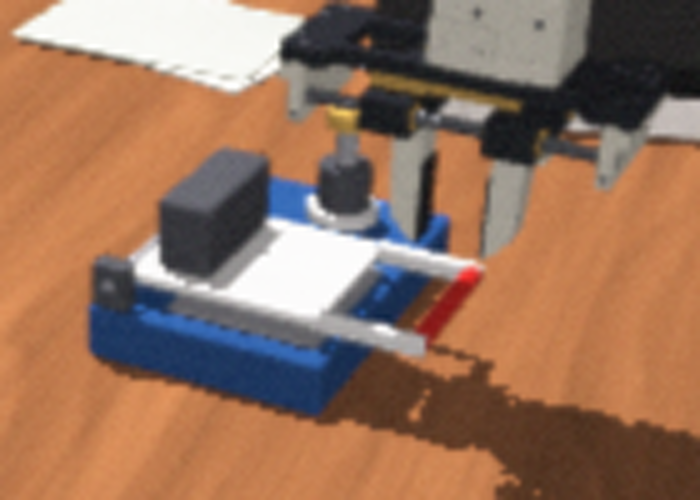

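arm_command:
  plan:
    - {"tx":1.5,"ty":0,"tz":0,"wx":0,"wy":0,"wz":0,"jaw":-0.26}
    - {"tx":2,"ty":0,"tz":0,"wx":0,"wy":0,"wz":0,"jaw":-0.26}
    - {"tx":1.5,"ty":0,"tz":0,"wx":0,"wy":0,"wz":0,"jaw":-0.26}
    - {"tx":0.6,"ty":0,"tz":0,"wx":0,"wy":0,"wz":0,"jaw":-0.26}
    - {"tx":0,"ty":0,"tz":0,"wx":0,"wy":0,"wz":0,"jaw":-0.26}
    - {"tx":0,"ty":0,"tz":0,"wx":0,"wy":0,"wz":0,"jaw":-0.26}

```text
time: 17.8
tool_pos: [426.7, -185.5, 54.7]
tcp_rot: [-0.485, 1.569, -0.617]
contact_force: [0.2, -0.9, 0.1]
grip_width: 34.1
```

```bash
python3 - <<'E'
from h import *
o=readout.get_obs();print(o['tool_pos'],o['contact_force'],o['grip_width'])
im=imaging.capture("side")[120:220,290:430];cv2.imwrite("pics/s17.png",cv2.resize(im,None,fx=5,fy=5,interpolation=2))
cv2.imwrite("pics/w17.png",imaging.capture("wrist"))
E
```

```text
[ 426.7424287  -185.49951614   54.69929801] [ 0.16425783 -0.91456735  0.14970657] 34.07232598930461
```

View pics/s17.png

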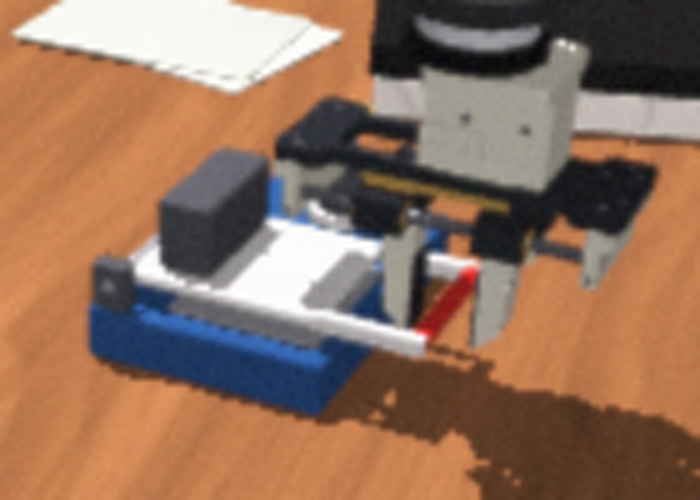

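View pics/w17.png

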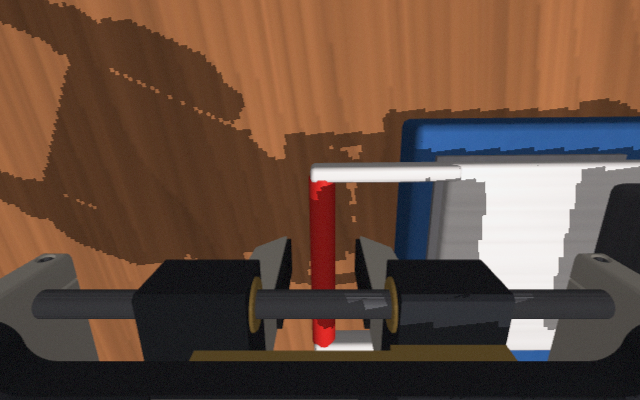

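Fingers straddle the red bar. Closing.

arm_command:
  plan:
    - {"tx":0,"ty":0,"tz":0,"wx":0,"wy":0,"wz":0,"jaw":-1}
    - {"tx":0,"ty":0,"tz":0,"wx":0,"wy":0,"wz":0,"jaw":-1}
    - {"tx":0,"ty":0,"tz":0,"wx":0,"wy":0,"wz":0,"jaw":-1}
    - {"tx":0,"ty":0,"tz":0,"wx":0,"wy":0,"wz":0,"jaw":-1}
    - {"tx":0,"ty":0,"tz":0,"wx":0,"wy":0,"wz":0,"jaw":-1}
    - {"tx":0,"ty":0,"tz":0,"wx":0,"wy":0,"wz":0,"jaw":-1}

```text
time: 18.5
tool_pos: [426.7, -185.3, 54.0]
tcp_rot: [-0.338, 1.57, -0.47]
contact_force: [2.4, 1.0, 0.6]
grip_width: 10.9
```

```bash
python3 - <<'E'
from h import *
o=readout.get_obs();print(o['tool_pos'],o['contact_force'],o['grip_width'],o['joint_positions'])
r=R.from_euler('xyz',o['tcp_rot']).as_matrix();print(r)
p=o['tool_pos']
# arc, dθ steps : bar rel hinge 175*(-cos, sin); in tool: x down, z = jig x
for k in range(0,14):
    t0=.1*k;t1=min(.1*(k+1),1.29)
    print(round(t1,2),"tx %.2f tz %.2f"%(-17.5*(np.sin(t1)-np.sin(t0)),17.5*(np.cos(t0)-np.cos(t1))))
E
```

```text
[ 426.69063211 -185.31529767   53.99189553] [2.39742602 0.9519849  0.64482638] 10.894357968728128 [-5.74794940e-01  5.02437380e-01  1.92110829e+00  2.05360222e-04
  7.16766827e-01 -4.42970723e-01]
[[ 1.14779874e-03  1.31596393e-01  9.91302715e-01]
 [-5.82749481e-04  9.91303287e-01 -1.31595794e-01]
 [-9.99999171e-01 -4.26635656e-04  1.21450440e-03]]
0.1 tx -1.75 tz 0.09
0.2 tx -1.73 tz 0.26
0.3 tx -1.69 tz 0.43
0.4 tx -1.64 tz 0.60
0.5 tx -1.58 tz 0.76
0.6 tx -1.49 tz 0.91
0.7 tx -1.39 tz 1.06
0.8 tx -1.28 tz 1.19
0.9 tx -1.15 tz 1.31
1.0 tx -1.02 tz 1.42
1.1 tx -0.87 tz 1.52
1.2 tx -0.71 tz 1.60
1.29 tx -0.50 tz 1.49
1.29 tx 0.05 tz -0.17
```

arm_command:
  plan:
    - {"tx":-0.87,"ty":0,"tz":0.02,"wx":0,"wy":0,"wz":0,"jaw":-1}
    - {"tx":-0.87,"ty":0,"tz":0.06,"wx":0,"wy":0,"wz":0,"jaw":-1}
    - {"tx":-0.87,"ty":0,"tz":0.11,"wx":0,"wy":0,"wz":0,"jaw":-1}
    - {"tx":-0.86,"ty":0,"tz":0.15,"wx":0,"wy":0,"wz":0,"jaw":-1}
    - {"tx":-0.85,"ty":0,"tz":0.2,"wx":0,"wy":0,"wz":0,"jaw":-1}
    - {"tx":-0.84,"ty":0,"tz":0.23,"wx":0,"wy":0,"wz":0,"jaw":-1}
    - {"tx":0,"ty":0,"tz":0,"wx":0,"wy":0,"wz":0,"jaw":-1}
    - {"tx":0,"ty":0,"tz":0,"wx":0,"wy":0,"wz":0,"jaw":-1}

```text
time: 19.3
tool_pos: [434.3, -186.4, 105.2]
tcp_rot: [-0.43, 1.569, -0.562]
contact_force: [6.0, -0.6, -4.2]
grip_width: 10.9
```

```bash
python3 - <<'E'
from h import *
o=readout.get_obs();print(o['tool_pos'],o['contact_force'],o['grip_width'])
im=imaging.capture("side")[90:220,290:430];cv2.imwrite("pics/s18.png",cv2.resize(im,None,fx=4,fy=4,interpolation=2))
E
```

```text
[ 434.25009884 -186.43190678  105.21840836] [ 6.0093641  -0.59475768 -4.24738787] 10.924002864895515
```

View pics/s18.png

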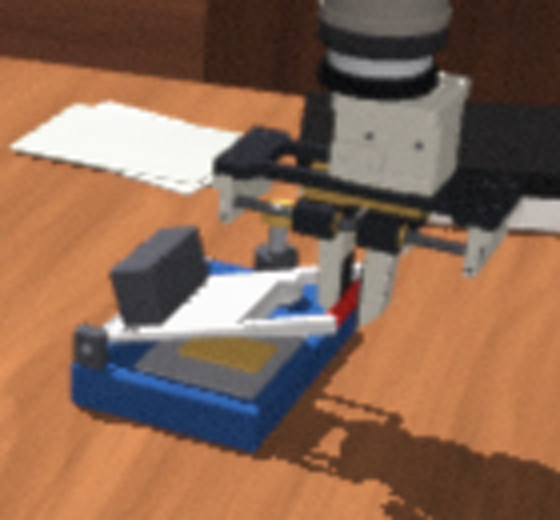

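arm_command:
  plan:
    - {"tx":-0.83,"ty":0,"tz":0.31,"wx":0,"wy":0,"wz":0,"jaw":-1}
    - {"tx":-0.81,"ty":0,"tz":0.34,"wx":0,"wy":0,"wz":0,"jaw":-1}
    - {"tx":-0.8,"ty":0,"tz":0.39,"wx":0,"wy":0,"wz":0,"jaw":-1}
    - {"tx":-0.78,"ty":0,"tz":0.42,"wx":0,"wy":0,"wz":0,"jaw":-1}
    - {"tx":-0.76,"ty":0,"tz":0.44,"wx":0,"wy":0,"wz":0,"jaw":-1}
    - {"tx":-0.73,"ty":0,"tz":0.47,"wx":0,"wy":0,"wz":0,"jaw":-1}
    - {"tx":-0.71,"ty":0,"tz":0.51,"wx":0,"wy":0,"wz":0,"jaw":-1}
    - {"tx":-0.68,"ty":0,"tz":0.55,"wx":0,"wy":0,"wz":0,"jaw":-1}
    - {"tx":-0.65,"ty":0,"tz":0.58,"wx":0,"wy":0,"wz":0,"jaw":-1}
    - {"tx":-0.63,"ty":0,"tz":0.61,"wx":0,"wy":0,"wz":0,"jaw":-1}
    - {"tx":0,"ty":0,"tz":0,"wx":0,"wy":0,"wz":0,"jaw":-1}
    - {"tx":0,"ty":0,"tz":0,"wx":0,"wy":0,"wz":0,"jaw":-1}

```text
time: 20.55
tool_pos: [477.6, -191.7, 180.1]
tcp_rot: [3.083, 1.566, 2.951]
contact_force: [-11.0, 1.0, 7.7]
grip_width: 11.1
```

```bash
python3 - <<'E'
from h import *
o=readout.get_obs();print(o['tool_pos'],o['contact_force'],o['grip_width'])
im=imaging.capture("side")[70:220,290:430];cv2.imwrite("pics/s19.png",cv2.resize(im,None,fx=4,fy=4,interpolation=2))
E
```

```text
[ 477.5797685  -191.66046943  180.09554482] [-11.03055547   1.02123115   7.71220513] 11.105132091579318
```

View pics/s19.png

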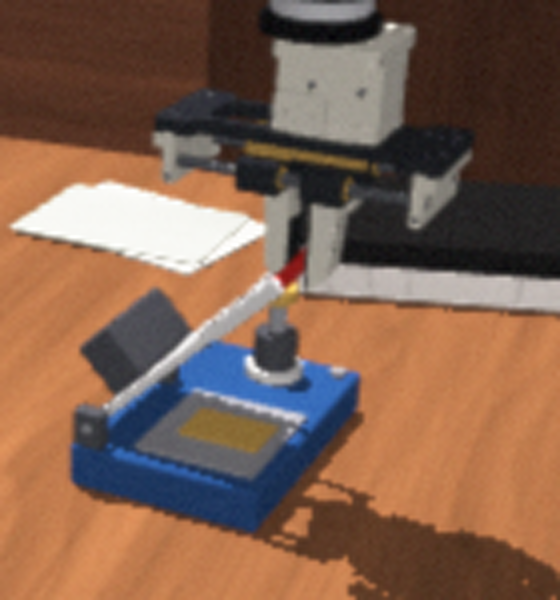

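arm_command:
  plan:
    - {"tx":-0.1,"ty":0,"tz":-0.1,"wx":0,"wy":0,"wz":0,"jaw":-1}
    - {"tx":0,"ty":0,"tz":0,"wx":0,"wy":0,"wz":0,"jaw":-1}
    - {"tx":0,"ty":0,"tz":0,"wx":0,"wy":0,"wz":0,"jaw":-1}

```text
time: 20.9
tool_pos: [477.8, -191.7, 180.4]
tcp_rot: [2.96, 1.569, 2.828]
contact_force: [-6.7, 0.1, 2.7]
grip_width: 11.1
```

arm_command:
  plan:
    - {"tx":-0.57,"ty":0,"tz":0.42,"wx":0,"wy":0,"wz":0,"jaw":-1}
    - {"tx":-0.46,"ty":0,"tz":0.51,"wx":0,"wy":0,"wz":0,"jaw":-1}
    - {"tx":-0.43,"ty":0,"tz":0.53,"wx":0,"wy":0,"wz":0,"jaw":-1}
    - {"tx":-0.41,"ty":0,"tz":0.55,"wx":0,"wy":0,"wz":0,"jaw":-1}
    - {"tx":-0.39,"ty":0,"tz":0.57,"wx":0,"wy":0,"wz":0,"jaw":-1}
    - {"tx":0,"ty":0,"tz":0,"wx":0,"wy":0,"wz":0,"jaw":-1}
    - {"tx":0,"ty":0,"tz":0,"wx":0,"wy":0,"wz":0,"jaw":-1}

```text
time: 21.6
tool_pos: [504.4, -195.1, 203.5]
tcp_rot: [1.772, 1.57, 1.641]
contact_force: [-3.8, 3.8, 3.8]
grip_width: 10.8
```

```bash
python3 - <<'E'
from h import *
o=readout.get_obs();p=o['tool_pos'];print(p,o['contact_force'],o['grip_width'])
u=(p-[426.7,-185.3,54])@[.9913,-.1316,0];print(u,p[2]-54,"theta",np.arctan2(p[2]-54,175-u),np.hypot(p[2]-54,175-u))
E
```

```text
[ 504.39330768 -195.07878613  203.49187117] [-3.78860817  3.79324407  3.75451386] 10.750539352237617
78.30426415597239 149.4918711708598 theta 0.996653236180613 178.03899819023616
```

arm_command:
  plan:
    - {"tx":-0.44,"ty":0,"tz":0.56,"wx":0,"wy":0,"wz":0,"jaw":-1}
    - {"tx":-0.34,"ty":0,"tz":0.6,"wx":0,"wy":0,"wz":0,"jaw":-1}
    - {"tx":-0.32,"ty":0,"tz":0.62,"wx":0,"wy":0,"wz":0,"jaw":-1}
    - {"tx":-0.29,"ty":0,"tz":0.64,"wx":0,"wy":0,"wz":0,"jaw":-1}
    - {"tx":-0.26,"ty":0,"tz":0.65,"wx":0,"wy":0,"wz":0,"jaw":-1}
    - {"tx":0,"ty":0,"tz":0,"wx":0,"wy":0,"wz":0,"jaw":-1}
    - {"tx":0,"ty":0,"tz":0,"wx":0,"wy":0,"wz":0,"jaw":-1}

```text
time: 22.3
tool_pos: [535.6, -199.2, 220.5]
tcp_rot: [0.057, 1.569, -0.075]
contact_force: [-2.5, 5.1, 5.1]
grip_width: 10.9
```

```bash
python3 - <<'E'
from h import *
o=readout.get_obs();p=o['tool_pos'];print(p,o['contact_force'],o['grip_width'])
u=(p-[426.7,-185.3,54])@[.9913,-.1316,0]
for b in(0,2,4): print(u,p[2]-54,"theta",np.arctan2(p[2]-54-b,175-u),np.hypot(p[2]-54-b,175-u))
im=imaging.capture("side");cv2.imwrite("pics/side20.png",im);im=im[80:220,290:430];cv2.imwrite("pics/s20.png",cv2.resize(im,None,fx=4,fy=4,interpolation=2))
im=imaging.capture("scene");cv2.imwrite("pics/scene20.png",im);im=im[60:220,180:320];cv2.imwrite("pics/c20.png",cv2.resize(im,None,fx=4,fy=3.7,interpolation=2))
E
```

```text
[ 535.57418717 -199.18333875  220.49181211] [-2.54666046  5.14309158  5.10767144] 10.925896484848831
109.7540291210769 166.49181211091135 theta 1.1973034520030872 178.81991000978692
109.7540291210769 166.49181211091135 theta 1.1931796703034407 176.9592974880513
109.7540291210769 166.49181211091135 theta 1.1889683227431247 175.10175818369444
```

View pics/s20.png

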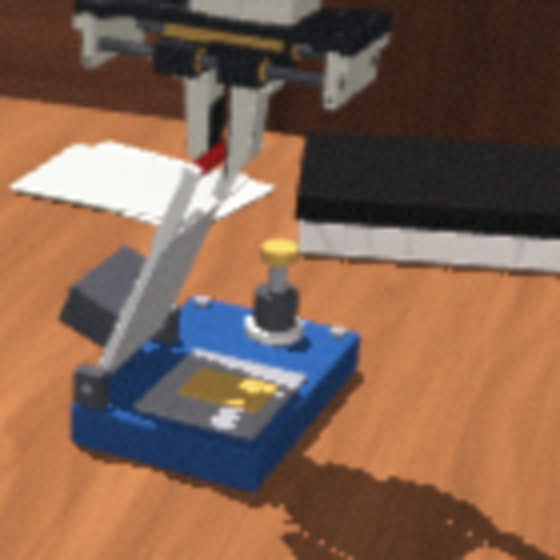

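View pics/c20.png

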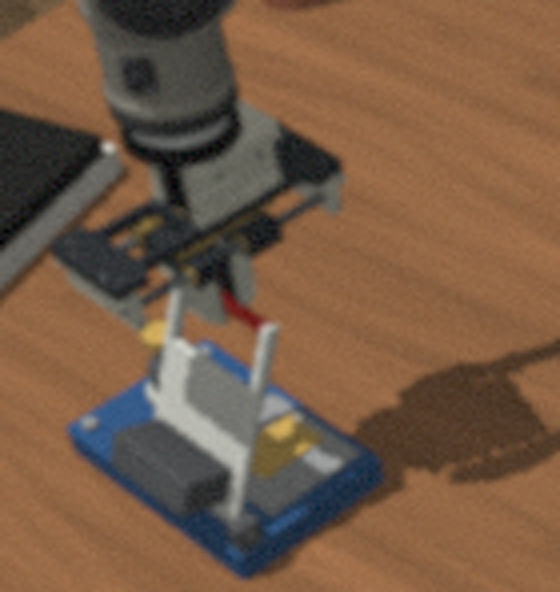

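```bash
python3 - <<'E'
from h import *
np.set_printoptions(precision=1,suppress=True)
S=cam("scene");D=cam("side")
t,e=tri([ray(D,290+190/4,80+173/4),ray(S,180+268/4,60+328/3.7)]);print(t,e)
jx=np.array([.9922,-.1247,0]);jy=np.array([.1247,.9922,0])
bar=np.array([426.6,-184.8,50])
h0=bar+175*jx; print("hinge",h0)
def rel(t):
    d=t-h0;print("jig x,y,z rel hinge",d@jx,d@jy,d[2],"theta",np.arctan2(d[2],-d@jx),np.hypot(d[2],d@jx))
rel(t)
# hinge block centre dot near end (side): ; plane intersection test
def plane(C,u,v,yj):
    p,d=ray(C,u,v);s=(yj-(p-h0)@jy)/(d@jy);return p+s*d
for nm,q in(("hinge dot",(90,385)),("arm tip",(190,173))):
    for yj in(46,50,60): 
        print(nm,yj);rel(plane(D,290+q[0]/4,80+q[1]/4,yj))
E
```

```text
[ 540.4 -149.9  213.4] [np.float64(1.5048709674331875), np.float64(1.5048709674333047)]
hinge [ 600.2 -206.6   50. ]
jig x,y,z rel hinge -66.48377045056607 48.774427952167414 163.36832035694454 theta 1.184307543853628 176.37828616236416
hinge dot 46
jig x,y,z rel hinge 7.429811851294006 45.999999999999986 -11.129503598068027 theta -2.159429594181163 13.38162749761919
hinge dot 50
jig x,y,z rel hinge 5.295961203428803 49.999999999999886 -8.686149148942036 theta -2.118319016877583 10.173317654820845
hinge dot 60
jig x,y,z rel hinge -0.038665416234712424 60.00000000000001 -2.5777630261267177 theta -1.555797850797536 2.5780529927211693
arm tip 46
jig x,y,z rel hinge -64.1853356086166 46.0 160.83050934228174 theta 1.191077426579159 173.16526800282014
arm tip 50
jig x,y,z rel hinge -65.9846642491968 49.999999999999936 162.47062019362306 theta 1.1850141725965073 175.35871333406774
arm tip 60
jig x,y,z rel hinge -70.4829858506474 60.000000000000014 166.57089732197642 theta 1.1705012723697514 180.86933164323622
```

arm_command:
  plan:
    - {"tx":-0.18,"ty":0.03,"tz":0.4,"wx":0,"wy":0,"wz":0,"jaw":-1}
    - {"tx":-0.17,"ty":0.03,"tz":0.45,"wx":0,"wy":0,"wz":0,"jaw":-1}
    - {"tx":-0.15,"ty":0.03,"tz":0.45,"wx":0,"wy":0,"wz":0,"jaw":-1}
    - {"tx":-0.13,"ty":0.03,"tz":0.4,"wx":0,"wy":0,"wz":0,"jaw":-1}
    - {"tx":0,"ty":0,"tz":0,"wx":0,"wy":0,"wz":0,"jaw":-1}
    - {"tx":0,"ty":0,"tz":0,"wx":0,"wy":0,"wz":0,"jaw":-1}
    - {"tx":0,"ty":0,"tz":0,"wx":0,"wy":0,"wz":0,"jaw":-1}

```text
time: 23.1
tool_pos: [551.7, -201.2, 225.9]
tcp_rot: [-0.944, 1.569, -1.076]
contact_force: [-2.5, -2.1, 3.8]
grip_width: 11.1
```

```bash
python3 - <<'E'
from h import *
o=readout.get_obs();p=o['tool_pos'];print(p,o['contact_force'],o['grip_width'])
d=p-np.array([600.2,-206.6,50]);x=d@[.9922,-.1247,0]
for s in(-3,-7): print("theta",np.arctan2(d[2]+s,-x),np.hypot(x,d[2]+s), "cos-based",np.arccos(-x/175))
im=imaging.capture("side");cv2.imwrite("pics/side21.png",im);im=im[80:220,290:430];cv2.imwrite("pics/s21.png",cv2.resize(im,None,fx=4,fy=4,interpolation=2))
im=imaging.capture("scene");cv2.imwrite("pics/scene21.png",im);im=im[60:220,180:320];cv2.imwrite("pics/c21.png",cv2.resize(im,None,fx=4,fy=3.7,interpolation=2))
E
```

```text
[ 551.7076174  -201.21059175  225.85581074] [-2.51983288 -2.06001898  3.79845711] 11.050239218876388
theta 1.295715019907623 179.6085319146844 cos-based 1.2882745936095237
theta 1.289533331290089 175.76227766679895 cos-based 1.2882745936095237
```

View pics/s21.png

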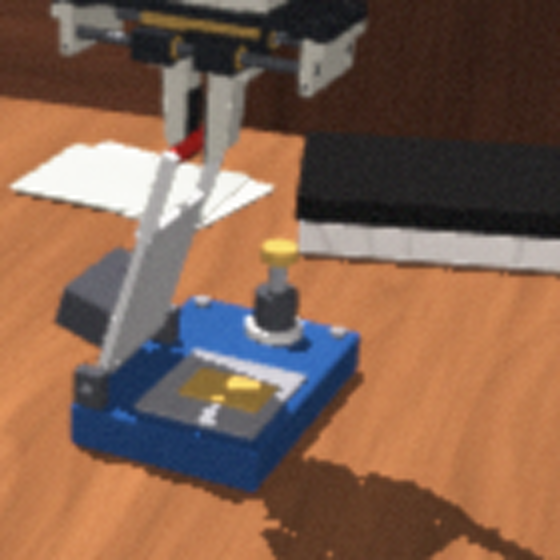

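View pics/c21.png

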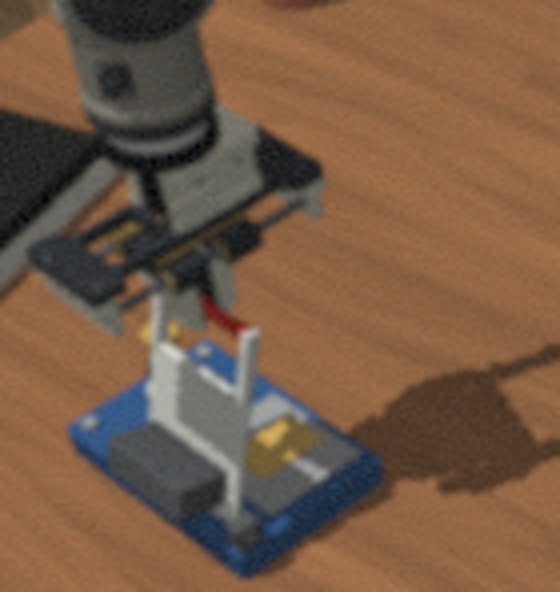

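View pics/scene21.png

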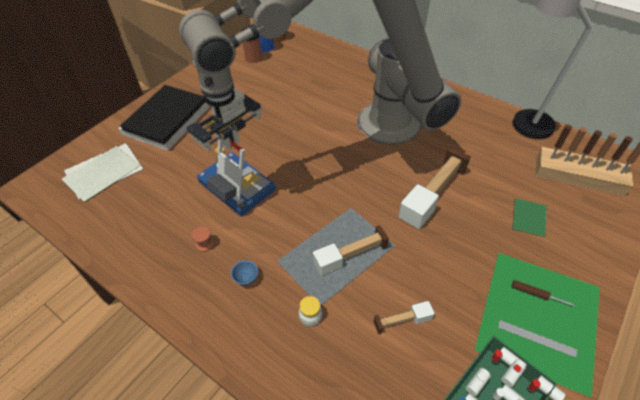

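```bash
python3 - <<'E'
from h import *
S=cam("scene");D=cam("side")
jx=np.array([.9922,-.1247,0]);jy=np.array([.1247,.9922,0]);h0=np.array([600.2,-206.6,50])
def rel(t):
    d=t-h0;print((d@jx).round(1),(d@jy).round(1),d[2].round(1),"theta",np.arctan2(d[2],-d@jx).round(3),np.hypot(d[2],d@jx).round(1))
t,e=tri([ray(D,290+168/4,80+156/4),ray(S,180+251/4,60+331/3.7)]);print(e);rel(t)
p,d=ray(D,290+168/4,80+156/4);rel(p+d*(50-(p-h0)@jy)/(d@jy))
E
```

```text
[np.float64(1.4315324582269764), np.float64(1.4315324582268083)]
-51.5 50.7 172.5 theta 1.281 180.0
-50.2 50.0 170.9 theta 1.285 178.1
```

arm_command:
  plan:
    - {"tx":0,"ty":0,"tz":0,"wx":0,"wy":0,"wz":0,"jaw":-1}
    - {"tx":0,"ty":0,"tz":0,"wx":0,"wy":0,"wz":0,"jaw":-1}
    - {"tx":0,"ty":0,"tz":0,"wx":0,"wy":0,"wz":0,"jaw":-1}
    - {"tx":0,"ty":0,"tz":0,"wx":0,"wy":0,"wz":0,"jaw":-1}
    - {"tx":0,"ty":0,"tz":0,"wx":0,"wy":0,"wz":0,"jaw":-1}
    - {"tx":0,"ty":0,"tz":0,"wx":0,"wy":0,"wz":0,"jaw":-1}

```text
time: 23.8
tool_pos: [551.6, -201.2, 225.8]
tcp_rot: [-1.207, 1.57, -1.34]
contact_force: [-4.2, -4.4, 4.8]
grip_width: 11.3
```

```bash
python3 - <<'E'
from h import *
o=readout.get_obs();print(o['tool_pos'],o['dq'],o['grip_width'])
print(bot.close_job())
E
```

```text
[ 551.57138819 -201.17825991  225.79758504] [-1.90396770e-03 -2.47292328e-04 -2.20086522e-04 -9.60064787e-04
  1.78604532e-03 -3.61778386e-05] 11.26022755689686
the job is handed in; nothing more can be done
None
```

I knocked the punch down with the maul's head, laid the maul back flat on the mat, and swung the flap up to its balance point. I handed the job in at 23.8 s with the fingers still holding the bar. Handing in reported no verdict.

**Last checks:**
- **Punch stroke:** the upward push on the tool reached about 12.5 N, well over the 6.5 N spring, so the punch was on its stop. This comes from force and TCP height; the punch travel itself was not read. The side view shows the punch back up where it started.
- **Maul:** the strike tilted it about 0.1 rad and slid it about 10 mm in the grip. I levelled it before setting it down, and pictures after release show it lying flat and clear of the fingers.
- **Flap angle:** about 1.29 rad from the TCP position and 1.28 rad from the side and scene views, against 1.29 rad for balance.
- **Grip and stillness:** the fingers are closed on the bar at 11 mm and the joint speeds are near zero.
- **Jar, spool and bowl:** they look unmoved in the last scene picture; I did not measure them again.

**Disagreements:**
- The bar position differed by about 5 mm between the fixed cameras and the wrist camera, so I went with a value close to the wrist view.
- During the swing the radial force reached 13 N because the bar sat a few millimetres off my assumed arc. I eased that partly, and a residual force of about 8 N remains in the hold.

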